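# Put the soldering kit back where it belongs

## Task

The soldering is done: take the pile of kit on the bench apart and put every piece back in its own place. Stand the orange reamer in the round recess of the green block, lay the cream lid back on the open flux pot, and slip the solder spool over the thin steel rod of the round grey stand and the blue tape roll over the fat wooden dowel of the square board, both right down on the base. Let nothing topple over, and leave the tape measure and the copper tee where they lie.

Things in the scene. Friction and masses are not known exactly. Their poses are not given: they have to be found in the camera images.
- reamer_mid (a point): Centre of the tube reamer, an upright ribbed orange barrel 40 mm in diameter and 56 mm high (42 mm across its ribs), with a dark mouth on top; z up along the barrel; 0.12 to 0.21 kg. At the start it stands on the lid, on top of the pile, up to 9 mm off the pile's axis. The pile is, from the bottom: the solder spool or the tape roll (48 mm high; which one differs between starts), the lid (16 mm), the reamer (56 mm). The other roll stands alone on the bench.
- lid_mid (a point): Centre of the gripping rim of the cream flux-pot lid: a disc 66 mm in diameter and 10 mm thick, this point half-way up the disc; beneath the disc a plug 42 mm in diameter and 6 mm deep with a chamfered foot, so the lid's top lies 5 mm above this point and the foot of the plug 11 mm below. z up; 0.04 to 0.065 kg. At the start it lies plug down on the lower roll of the pile. Wider than both rolls, so it can be pinched across its rim.
- spool_mid (a point): Centre of the solder spool: two black flanges 56 mm in diameter with silver wire wound between them (53 mm), 48 mm high, standing on end, a 20 mm hole right through along z (up); 0.19 to 0.33 kg. At the bottom of the pile or alone on the bench.
- tape_mid (a point): Centre of the roll of blue pipe tape on a white core: 58 mm in diameter, 48 mm high, standing on end, a 34 mm hole right through along z (up); 0.10 to 0.18 kg. At the bottom of the pile or alone on the bench.
- reamer_block: Green plastic block 90 x 90 mm, 20 mm high, fixed, with a round recess in the middle of its top, 60 mm in diameter and 6 mm deep (its floor 14 mm above the bench). Origin at the centre of the underside, on the bench; z up.
- flux_pot: Open white flux pot with a red band, fixed, 60 mm in outer diameter and 62 mm high, its mouth 52 mm wide; the lid's plug goes into the mouth and its disc rests on the rim. Origin at the centre of the underside, on the bench; z up.
- solder_stand: Solder stand, fixed: round grey base 90 mm in diameter and 12 mm thick with an upright steel rod 8 mm in diameter in the middle, its pointed tip 68 mm above the bench. Origin at the centre of the underside, on the bench; z up.
- tape_holder: Tape holder, fixed: square dark wooden board 84 x 84 mm, 12 mm thick, with an upright pale wooden dowel 20 mm in diameter (too fat for the solder spool) in the middle, its chamfered top 66 mm above the bench. Origin at the centre of the underside, on the bench; z up.
- tape_measure: Grey tape measure lying on its side, 62 x 58 mm and 34 mm high, loose: not to be moved. Origin at the centre of its underside.
- copper_tee: Copper tee fitting lying flat, 70 mm long, its branch reaching 37 mm to one side (+y), 32 mm high, loose: not to be moved. Origin in the middle of its long part, at its underside.

How it is judged:
By the outcome, as a careful person would: the job done as asked, in the order asked, and still so for the second after the job is handed in, with the robot touching nothing.
It also fails if it takes over 128 s, if anything falls off the work surface, if the arm or the gripper's body presses on something with over 40 N, if the wrist force passes 120 N, or if a joint passes its speed limit or range.

## Robot

A 7-joint arm with a two-finger parallel gripper is mounted at the origin on the work surface. World frame = base frame: x ahead of the robot, y to its left, z up, the work surface at z = 0. Lengths are in mm, angles in rad, forces in N, time in s.
With the tool pointing down it reaches from about 400 to 875 mm from the base axis. Payload 19.3 kg.
Tool frame: the origin (TCP) lies midway between the tips of the shut fingers; the grasp point (between the pads) lies 19 mm behind it; z points along the fingers, x is the direction in which the jaws open and shut, and the axes are right-handed (so a half turn about z gives the same grasp; the last joint's range is limited). The gripper opens to 85 mm and grips with 20 to 120 N. Pads are 22 mm wide; open, the fingers measure 114 mm over their backs; the gripper's body (76 mm by 85 mm) begins 54 mm behind the grasp point. The pads swing forward as they close: fully open they stand 13 mm farther back than shut.
Start: joints at [1.238, 0.521, -0.036, 1.599, 0.021, 1.021, -0.113], TCP at [162.338, -603.54, 231.291] pointing down, gripper open.
Joint ranges: [-2.91, 2.91], [-0.3, 2.13], [-1.5, 1.42], [0.17, 2.43], [-1.26, 4.41], [0.16, 1.93], [-2.52, 2.52]. Speed limits (rad/s): [1.89, 1.89, 2.39, 2.39, 3.01, 3.01, 3.01].

## Interface

Orientations are given as a unit quaternion [x, y, z, w].
In Python, from cell import * gives the robot as it stands.
- The arm moves only by the tool apply_moves, never from a script. Its argument "commands" is a list of rows, each an object with "gripper": the opening, from 0 (shut) to 1 (fully open); "delta_pos": the shift along the tool's x, y, z in mm, a list of three; "delta_rot": the turn, a rotation vector about the tool's x, y, z in rad, a list of three. A call has 1 to 5 rows; each row shifts and turns the commanded pose from where the row before left it, along the tool's axes as they then stand; what a row does not reach is not made up. A row lasts 1/8 s, in which the tool goes at most 62.5 mm and 10.7 degrees, less where a joint would pass 70% of its speed; a pose out of reach is approached as far as the arm can. A call with a gripper value outside its range is refused whole. The fingers move at their own pace and stop on an object; "force" is the grip in N (left out, the last holds). Time passes only in rows, so rows that do not move let the fingers close. It gives the time, the measured TCP pose, the force and the opening at its end, in the units of the state.
- state(): the state, without advancing time (a new reading comes with each control period).
- grab_frame(name): name is "scene" or "side" or "wrist"; returns a dict with "pixels" (480x640x3 uint8, blue, green, red), "range_z" (480x640 float32, mm along the optical axis (not along the pixel's ray), 0 where there is no reading), "K" (3x3 intrinsics, pixels), "R" (3x3) and "t" (3): a world point X has camera coordinates R X + t; the wrist camera has in their place "mount" (4x4, takes a point from camera to tool coordinates, whose origin is the TCP and whose axes are the tool frame's). Camera axes: x right, y down, z forward; pixel columns grow to the right and rows downward; lengths in mm; the calibration is good to about 2 mm. A picture is of the moment at which its call begins: read the wrist's pose just before it.
- sign_off(): hands the job in, once; it reports no verdict.
The state is a dict: "time_s": time; "joint_positions": joint angles; "dq": joint speeds; "joint_torque": joint torques, N m; "ee_pos": TCP position; "orientation": TCP orientation; "contact_force": force on the tool from outside, world axes, zero at the start; "ft_torque": the same for the moment, N m; "gripper_width": finger opening in mm.
Only numpy, scipy, OpenCV 4.12 (cv2) and the standard library are available. Lean on these libraries where they do the work, as an engineer would, in place of code of your own. Each camera call takes 0.05 s, during which the arm holds its last target.

## Working session

There is one attempt and no reset: what is moved stays moved. The work goes in short steps, Python scripts to look and compute and a tool call to move; the robot and the scene stay as the last step left them, time stands still between calls to the robot, and variables do not carry over. Pictures are saved under pics/ and viewed, and the job is handed in when it is done.

Besides the shell and the picture viewer there is one more tool, called after "Request:" as name(argument=value, ...) on one line, values as JSON. apply_moves: Moves the arm, as the interface text tells. Its arguments: {"type":"object","properties":{"commands":{"type":"array","items":{"type":"object","properties":{"gripper":{"type":"number"},"delta_pos":{"type":"array","items":{"type":"number"}},"delta_rot":{"type":"array","items":{"type":"number"}}}}},"force":{"type":"number"}},"required":["commands"]}

```bash
mkdir -p pics; ls; python3 - <<'E'
from cell import *
import cv2
print(state())
for n in ("scene","side","wrist"):
    f=grab_frame(n); cv2.imwrite(f"pics/{n}0.png",f["pixels"])
    print(n,f["K"].tolist(),{k:(f[k].tolist()) for k in("R","t","mount") if k in f})
E
```

```text
pics
{'time_s': 0.0, 'joint_positions': array([ 1.23779817,  0.52203713, -0.03632244,  1.60001263,  0.0211667 ,
        1.02106931, -0.11279074]), 'dq': array([-0.00037436,  0.0011336 , -0.00017344, -0.00076471, -0.00068232,
        0.00138899, -0.00193702]), 'joint_torque': array([ 2.86209715e-04, -9.27106619e+01,  1.97950311e+00, -3.69932020e+01,
        1.77148153e-02,  8.13624880e-03,  5.60640933e-05]), 'ee_pos': array([ 162.24819711, -603.22486745,  230.70971133]), 'orientation': array([ 7.93650322e-01, -6.08373932e-01, -4.69717396e-04, -3.25472715e-04]), 'contact_force': array([ 0.41468723, -0.13318671,  0.39498774]), 'ft_torque': array([ 0.00827085, -0.00936897,  0.02720157]), 'gripper_width': 84.99382921181117}
scene [[603.6361799872327, 0.0, 322.0268613210066], [0.0, 603.6361799872327, 233.33007893061801], [0.0, 0.0, 1.0]] {'R': [[-0.6967343822115312, 0.7173291447172372, 0.0003142985090009648], [0.5991280863249011, 0.5821677503591299, -0.5496601191813458], [-0.39447019763345587, -0.38277879849989904, -0.8353883256294617]], 't': [375.971370023404, -254.63036670264086, 1357.2302640051216]}
side [[462.8641542018954, 0.0, 313.47147033082507], [0.0, 462.8641542018954, 240.1602412529605], [0.0, 0.0, 1.0]] {'R': [[-0.9907695754180571, -0.13376331539971217, -0.021977804239727484], [-0.06400874764526052, 0.6045599182241943, -0.7939837438522535], [0.11949279748507026, -0.7852481650599588, -0.6075415957933741]], 't': [527.5396255812016, 126.03781908531748, 957.5845158324103]}
wrist [[351.3579134249358, 0.0, 323.72516193543436], [0.0, 351.3579134249358, 236.33803919781863], [0.0, 0.0, 1.0]] {'mount': [[0.9999992977901236, 0.0008198221418251885, -0.0008557516648811335, 0.22683769722875446], [-0.0005001480252413759, 0.946602072004496, 0.32240388820351457, -83.35121657396745], [0.0010743701452575903, -0.32240323380581526, 0.9466018173235989, -141.6873988554887], [0.0, 0.0, 0.0, 1.0]]}
```

View pics/scene0.png

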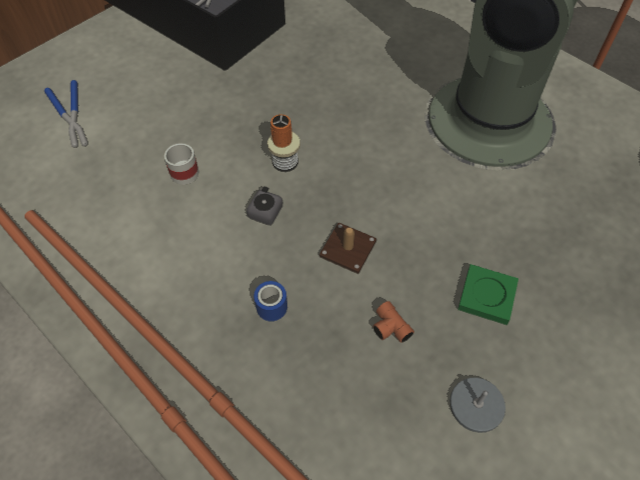

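View pics/side0.png

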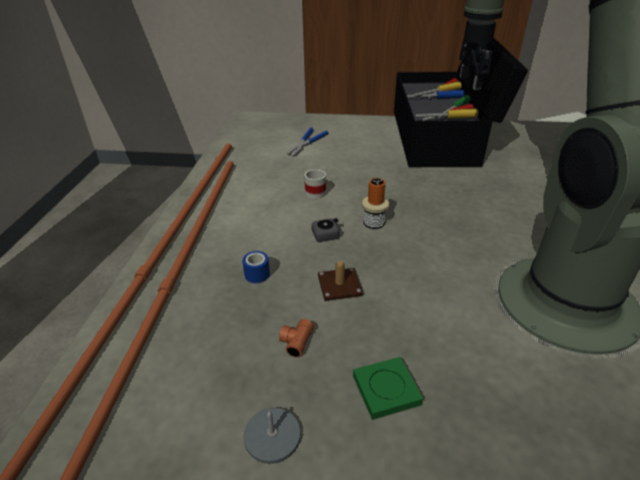

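View pics/wrist0.png

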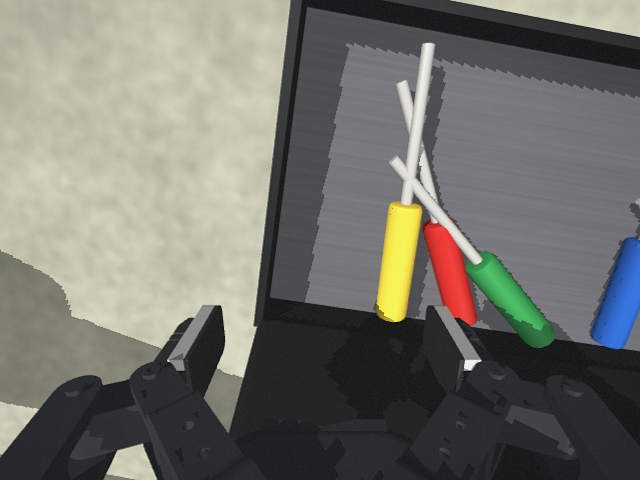

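The scene view shows the pile (spool, lid, reamer) at about (283,145) and the tape roll alone at (271,300). The pot is at (181,162), the green block at (489,293), the stand at (478,403) and the board at (348,247). The tape measure is at (265,206) and the tee at (393,322). The toolbox is under the wrist.

Next I'll measure with range data and circle fits from both views.

```bash
cat > h.py <<'E'
from cell import *
import cv2, numpy as np
from scipy.optimize import least_squares
from scipy.spatial.transform import Rotation as Ro
def cloud(f,pose=None):
    K=f["K"];z=f["range_z"].astype(float)
    v,u=np.mgrid[0:480,0:640]
    P=np.stack([(u-K[0,2])/K[0,0]*z,(v-K[1,2])/K[1,1]*z,z],-1)
    if pose is None: W=(P-f["t"])@f["R"]
    else:
        M=f["mount"];T=P@M[:3,:3].T+M[:3,3]
        W=T@Ro.from_quat(pose[1]).as_matrix().T+pose[0]
    W[z==0]=np.nan
    return W
def circ(p,r=None):
    # robust circle fit
    c=np.median(p,0)
    if r is None:
        s=least_squares(lambda q:np.hypot(*(p-q[:2]).T)-q[2],[*c,30],loss='soft_l1').x
        return s
    return least_squares(lambda q:np.hypot(*(p-q).T)-r,c,loss='soft_l1').x
def ray(f,uv,h):
    K,R,t=f["K"],f["R"],f["t"]
    d=R.T@np.linalg.inv(K)@np.array([uv[0],uv[1],1.]);o=-R.T@t
    return (o+d*(h-o[2])/d[2])
def proj(f,X):
    c=f["K"]@(f["R"]@np.array(X,float)+f["t"]);return c[:2]/c[2]
E
python3 - <<'E'
from h import *
guess={'pile':(283,150),'tape':(271,300),'pot':(181,162),'block':(489,293),'stand':(478,403),'board':(348,247),'meas':(265,206),'tee':(393,322)}
fs=grab_frame("scene");fd=grab_frame("side")
Ws=cloud(fs);Wd=cloud(fd)
for n,(u,v) in guess.items():
    g=ray(fs,(u,v),20)
    for nm,W in (("scene",Ws),("side",Wd)):
        p=W.reshape(-1,3); m=(np.hypot(p[:,0]-g[0],p[:,1]-g[1])<75)&(p[:,2]>7)
        q=p[m]
        print(n,nm,g[:2].round(),len(q),'zmax',np.percentile(q[:,2],[50,90,99,100]).round(1),'mn',q.min(0).round(),'mx',q.max(0).round())
for f,W in((fs,Ws),(fd,Wd)):
    q=W.reshape(-1,3);b=q[(abs(q[:,2])<6)&(q[:,0]>200)];print('bench',np.median(b[:,2]))
E
```

```text
pile scene [ 396. -255.] 1320 zmax [ 66.7 121.4 124.3 127.4] mn [ 372. -318.    7.] mx [ 440. -206.  127.]
pile side [ 396. -255.] 934 zmax [ 62.9 117.5 119.8 121.6] mn [ 376. -266.    7.] mx [ 441. -202.  122.]
tape scene [657. -14.] 1003 zmax [45.4 50.1 52.1 53.6] mn [589. -84.   7.] mx [690.  20.  54.]
tape side [657. -14.] 684 zmax [37.5 47.1 48.8 49.9] mn [634. -38.   7.] mx [691.  21.  50.]
pot scene [ 568. -384.] 1049 zmax [40.9 62.1 65.7 68.5] mn [ 500. -453.    7.] mx [ 631. -330.   69.]
pot side [ 568. -384.] 521 zmax [42.3 58.8 61.4 63.4] mn [ 547. -401.    7.] mx [ 605. -335.   63.]
block scene [372. 259.] 2408 zmax [19.4 22.7 24.7 26.4] mn [301. 199.   7.] mx [445. 317.  26.]
block side [372. 259.] 2664 zmax [17.  19.3 20.5 21.9] mn [312. 199.   7.] mx [430. 318.  22.]
stand scene [550. 365.] 2328 zmax [12.8 15.5 60.5 71.6] mn [482. 321.   7.] mx [594. 409.  72.]
stand side [550. 365.] 2362 zmax [10.2 12.3 58.5 67.2] mn [505. 321.   7.] mx [594. 411.  67.]
board scene [478.   9.] 1673 zmax [13.2 29.6 67.1 70.4] mn [404. -46.   7.] mx [524.  58.  70.]
board side [478.   9.] 1102 zmax [10.7 40.  64.1 65.8] mn [424. -47.   7.] mx [525.  58.  66.]
meas scene [ 522. -175.] 926 zmax [33.5 37.5 40.4 41.7] mn [ 490. -209.    8.] mx [ 561. -109.   42.]
meas side [ 522. -175.] 522 zmax [29.9 34.1 35.9 36.6] mn [ 491. -205.    7.] mx [ 560. -137.   37.]
tee scene [537. 172.] 952 zmax [29.  32.6 34.7 37. ] mn [512. 136.   7.] mx [596. 243.  37.]
tee side [537. 172.] 787 zmax [25.9 29.7 31.6 33.7] mn [513. 137.   7.] mx [574. 211.  34.]
bench 0.9082643378679841
bench -1.6140215167372338
```

```bash
python3 - <<'E'
from h import *
fs=grab_frame("scene");fd=grab_frame("side")
def near(W,g,r,z0,z1):
    p=W.reshape(-1,3);return p[(np.hypot(p[:,0]-g[0],p[:,1]-g[1])<r)&(p[:,2]>z0)&(p[:,2]<z1)]
def mec(q): 
    (c,r)=cv2.minEnclosingCircle(q[:,:2].astype(np.float32));return np.round([*c,r],1)
def mar(q):
    r=cv2.minAreaRect(q[:,:2].astype(np.float32));return np.round([*r[0],*r[1],r[2]],1)
for nm,f,b in(("scene",fs,2.5),("side",fd,-.8)):
    W=cloud(f)
    print(nm)
    print(' reamer',circ(near(W,(408,-233),45,75,115)[:,:2],20.5).round(1), circ(near(W,(408,-233),45,75,115)[:,:2]).round(1))
    q=near(W,(408,-233),60,56+b,66+b);print(' lid',mec(q))
    q=near(W,(408,-233),45,8,42+b);print(' spool',circ(q[:,:2],27).round(1))
    q=near(W,(660,-8),50,10,42);print(' tape',circ(q[:,:2],29).round(1),mec(near(W,(660,-8),50,46+b,60)))
    q=near(W,(575,-368),45,10,56);q=q[np.hypot(*(q[:,:2]-[575,-368]).T)>22]
    print(' pot',circ(q[:,:2],30).round(1),mec(near(W,(575,-368),45,58.5+b,75)))
    q=near(W,(550,365),60,10+b,14+b);print(' stand',mec(q)); q=near(W,(550,365),30,20,64);print('  rod',q[:,:2].mean(0).round(1),circ(q[:,:2],4).round(1))
    q=near(W,(474,6),65,9.5+b,14+b);print(' board',mar(q)); q=near(W,(474,6),30,20,60);print('  dowel',circ(q[:,:2],10).round(1))
    q=near(W,(372,259),75,17+b,23+b);print(' block',mar(q))
    q=near(W,(372,259),33,10+b,16+b);print('  recess',mec(q))
    q=near(W,(525,-172),45,31+b,40);print(' meas',mar(q)); q=near(W,(543,173),60,8,40);print(' tee',mar(q))
E
```

```text
scene
 reamer [ 427.7 -218.1] [ 404.3 -244.9   20.3]
 lid [ 406.5 -238.6   34.1]
 spool [ 435.5 -205.5]
 tape [660.3  -9.7] [660.5  -9.   28.8]
 pot [ 574.8 -367.7] [ 575.7 -368.3   31.5]
 stand [548.6 364.7  44.4]
  rod [550.2 365.1] [547.2 365.1]
 board [472.9   5.7  84.9  83.7  17.1]
  dowel [484.4  15.9]
 block [369.9 258.4  92.6  90.1  24.1]
  recess [372.3 258.6  32.8]
 meas [ 520.6 -174.4   66.9   51.4   22. ]
 tee [544.5 170.8  71.9  54.1  78.3]
side
 reamer [ 407.3 -245.4] [ 407.3 -245.2   20.4]
 lid [ 407.3 -237.    33.9]
 spool [ 408.  -241.6]
 tape [662.5  -9.6] [661.7  -8.4  29.8]
 pot [ 577.1 -368. ] [ 575.4 -367.    32.1]
 stand [549.1 365.9  44.8]
  rod [548.7 367.8] [549.6 365. ]
 board [474.7   5.8  83.4  84.8  17.6]
  dowel [474.9   4.2]
 block [371.5 258.4  90.9  92.   24.2]
  recess [371.  255.1  29.7]
 meas [ 523.5 -172.1   62.8   56.2   14. ]
 tee [545.3 171.1  73.3  53.   78.3]
```

Request:
apply_moves(commands=[{"gripper": 1,"delta_pos": [0,0,-20],"delta_rot": [0,0,-0.154]},{"gripper": 1,"delta_pos": [0,0,-20],"delta_rot": [0,0,-0.154]},{"gripper": 1,"delta_pos": [0,0,-20],"delta_rot": [0,0,-0.154]},{"gripper": 1,"delta_pos": [0,0,-20],"delta_rot": [0,0,-0.154]},{"gripper": 1,"delta_pos": [0,0,-20],"delta_rot": [0,0,-0.154]}], force=50)

```text
time_s: 0.98
ee_pos: [162.3, -603.5, 331.9]
orientation: [0.965, -0.263, -0.0, 0.0]
contact_force: [-0.6, -0.1, -0.6]
gripper_width: 85.8
```

```bash
cat >> h.py <<'E'
def plan(X,quiet=False):
    s=state();R=Ro.from_quat(s["orientation"]).as_matrix()
    d=R.T@(np.array(X,float)-s["ee_pos"])
    tilt=np.degrees(np.arccos(-R[2,2]));yaw=np.degrees(np.arctan2(R[1,0],R[0,0]))
    print("t",round(s["time_s"],2),"pos",s["ee_pos"].round(1),"yaw",yaw.round(1),"tilt",tilt.round(2),"w",round(s["gripper_width"],1),"F",s["contact_force"].round(1),"q",s["joint_positions"].round(2))
    print("tilt axes",R[2].round(4)," delta tool",d.round(1),"rows>=",np.ceil(np.linalg.norm(d)/60))
E
python3 -c "
from h import *
plan([406.5,-245,200])"
```

```text
t 0.97 pos [ 162.3 -603.5  331.9] yaw -30.5 tilt 0.01 w 85.8 F [-0.6 -0.1 -0.6] q [ 1.36  0.45 -0.21  1.46  0.1   1.24  0.6 ]
tilt axes [-1.e-04  0.e+00 -1.e+00]  delta tool [  28.2 -432.9  131.9] rows>= 8.0
```

Request:
apply_moves(commands=[{"gripper": 1,"delta_pos": [3,-43,0],"delta_rot": [0,0,0]},{"gripper": 1,"delta_pos": [3,-43,0],"delta_rot": [0,0,0]},{"gripper": 1,"delta_pos": [3,-43,5],"delta_rot": [0,0,0]},{"gripper": 1,"delta_pos": [3,-43,15],"delta_rot": [0,0,0]},{"gripper": 1,"delta_pos": [3,-43,20],"delta_rot": [0,0,0]}])

```text
time_s: 1.6
ee_pos: [286.1, -425.5, 291.3]
orientation: [0.964, -0.266, 0.0, 0.0]
contact_force: [1.3, -0.6, -0.0]
gripper_width: 85.7
```

Request:
apply_moves(commands=[{"gripper": 1,"delta_pos": [3,-43,10],"delta_rot": [0,0,0]},{"gripper": 1,"delta_pos": [3,-43,10],"delta_rot": [0,0,0]},{"gripper": 1,"delta_pos": [3,-43,10],"delta_rot": [0,0,0]},{"gripper": 1,"delta_pos": [2,-43,15],"delta_rot": [0,0,0]},{"gripper": 1,"delta_pos": [0,0,0],"delta_rot": [0,0,0]}])

```text
time_s: 2.22
ee_pos: [384.3, -281.8, 245.7]
orientation: [0.965, -0.264, -0.0, -0.001]
contact_force: [0.5, -1.2, -0.2]
gripper_width: 85.4
```

```bash
python3 -c "
from h import *
plan([406.5,-245,200])
s=state();f=grab_frame('wrist');cv2.imwrite('pics/w1.png',f['pixels'])
W=cloud(f,(s['ee_pos'],s['orientation']))
p=W.reshape(-1,3)
def near(g,r,z0,z1): return p[(np.hypot(p[:,0]-g[0],p[:,1]-g[1])<r)&(p[:,2]>z0)&(p[:,2]<z1)]
q=near((406,-240),50,75,112);print('reamer',circ(q[:,:2]),len(q))
q=near((406,-240),24,112,125);print('rtop',q.min(0),q.max(0),cv2.minEnclosingCircle(q[:,:2].astype(np.float32)))
q=near((406,-240),60,58,68);print('lid',cv2.minEnclosingCircle(q[:,:2].astype(np.float32)),np.median(q[:,2]))
"
```

```text
t 2.23 pos [ 384.3 -281.8  245.7] yaw -30.6 tilt 0.08 w 85.4 F [ 0.5 -1.2 -0.2] q [ 0.83  0.29 -0.4   1.95  0.14  0.93 -0.16]
tilt axes [-1.e-03 -9.e-04 -1.e+00]  delta tool [  0.5 -42.9  45.7] rows>= 2.0
reamer [ 405.17751646 -245.37835509   20.4879903 ] 180
rtop [ 385.72305997 -263.84047862  112.04709713] [ 425.17646444 -225.17954254  121.92502879] ((405.4222717285156, -244.69886779785156), 19.785945892333984)
lid ((405.9556884765625, -240.10687255859375), 33.611507415771484) 63.06489820509164
```

View pics/w1.png

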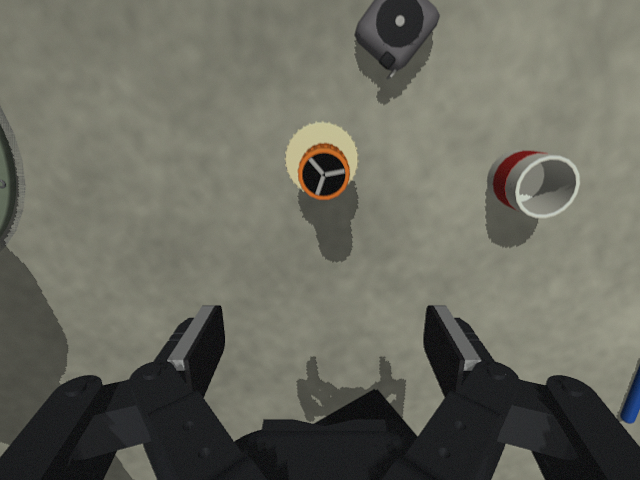

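The wrist view shows the reamer mouth at (324,173), over the cream lid centred near (321,158). Its fit, (405.4,-245), agrees with the fixed cameras.

Next I'll move over it and check, then descend.

Request:
apply_moves(commands=[{"gripper": 1,"delta_pos": [0,-22,15],"delta_rot": [0,0,0]},{"gripper": 1,"delta_pos": [0,-20,30],"delta_rot": [0,0,0]},{"gripper": 1,"delta_pos": [0,0,30],"delta_rot": [0,0,0]},{"gripper": 1,"delta_pos": [0,0,10],"delta_rot": [0,0,0]},{"gripper": 1,"delta_pos": [0,0,0],"delta_rot": [0,0,0]}])

```text
time_s: 2.9
ee_pos: [404.2, -249.1, 161.5]
orientation: [0.964, -0.266, -0.0, 0.0]
contact_force: [-0.3, -0.3, -0.4]
gripper_width: 85.3
```

```bash
python3 -c "
from h import *
plan([405.5,-245,75])"
```

```text
t 2.9 pos [ 404.2 -249.1  161.5] yaw -30.9 tilt 0.03 w 85.3 F [-0.3 -0.3 -0.4] q [ 0.73  0.41 -0.38  2.04  0.22  0.74 -0.33]
tilt axes [-4.e-04  2.e-04 -1.e+00]  delta tool [-1.  -4.2 86.5] rows>= 2.0
```

Request:
apply_moves(commands=[{"gripper": 1,"delta_pos": [-1,-4.2,0],"delta_rot": [0,0,0]},{"gripper": 1,"delta_pos": [0,0,30],"delta_rot": [0,0,0]},{"gripper": 1,"delta_pos": [0,0,30],"delta_rot": [0,0,0]},{"gripper": 1,"delta_pos": [0,0,26],"delta_rot": [0,0,0]},{"gripper": 1,"delta_pos": [0,0,0],"delta_rot": [0,0,0]}])

```text
time_s: 3.52
ee_pos: [405.5, -244.1, 75.0]
orientation: [0.964, -0.266, -0.001, -0.0]
contact_force: [1.2, -0.3, 0.9]
gripper_width: 85.7
```

```bash
python3 -c "
from h import *
plan([405.5,-245,75])
f=grab_frame('wrist');cv2.imwrite('pics/w2.png',f['pixels'])"
```

```text
t 3.52 pos [ 405.5 -244.1   75. ] yaw -30.8 tilt 0.08 w 85.7 F [ 1.2 -0.3  0.9] q [ 0.66  0.55 -0.32  2.1   0.33  0.54 -0.43]
tilt axes [-1.5e-03  1.0e-04 -1.0e+00]  delta tool [ 0.4  0.8 -0. ] rows>= 1.0
```

View pics/w2.png

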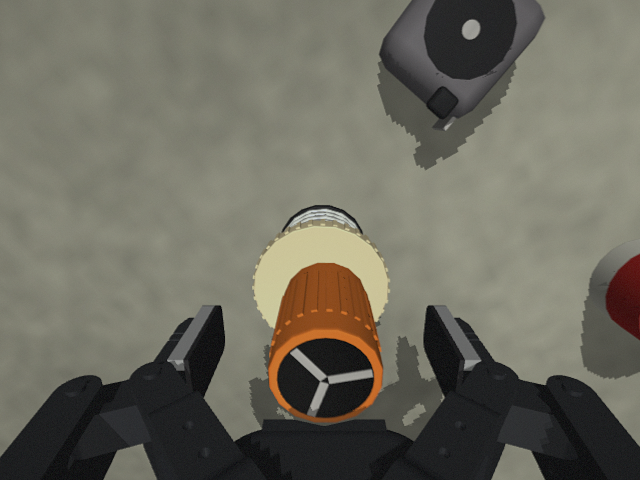

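The reamer is centred between the pads at (324,350), so I'll close the jaws.

Request:
apply_moves(commands=[{"gripper": 0.6,"delta_pos": [0,0,0]},{"gripper": 0.5,"delta_pos": [0,0,0]},{"gripper": 0.3,"delta_pos": [0,0,0]},{"gripper": 0.3,"delta_pos": [0,0,0]},{"gripper": 0.3,"delta_pos": [0,0,0]}], force=50)

```text
invalid input at $.commands[0]: expected keys gripper, delta_pos, delta_rot
```

Request:
apply_moves(commands=[{"gripper": 0.3,"delta_pos": [0,0,0]},{"gripper": 0.3,"delta_pos": [0,0,-3]},{"gripper": 0.3,"delta_pos": [0,0,-7]},{"gripper": 0.3,"delta_pos": [0,0,-10]},{"gripper": 0.3,"delta_pos": [0,0,0]}])

```text
invalid input at $.commands[0]: expected keys gripper, delta_pos, delta_rot
```

```bash
python3 -c "
from h import *
plan([371,258.4,150])
f=grab_frame('wrist');cv2.imwrite('pics/w3.png',f['pixels'])"
```

```text
t 3.58 pos [ 406.1 -244.3   75.9] yaw -30.8 tilt 0.01 w 85.4 F [ 0.6  1.  -0. ] q [ 0.66  0.55 -0.32  2.1   0.32  0.54 -0.43]
tilt axes [-1.e-04  0.e+00 -1.e+00]  delta tool [-287.7 -413.8  -74.1] rows>= 9.0
```

View pics/w3.png

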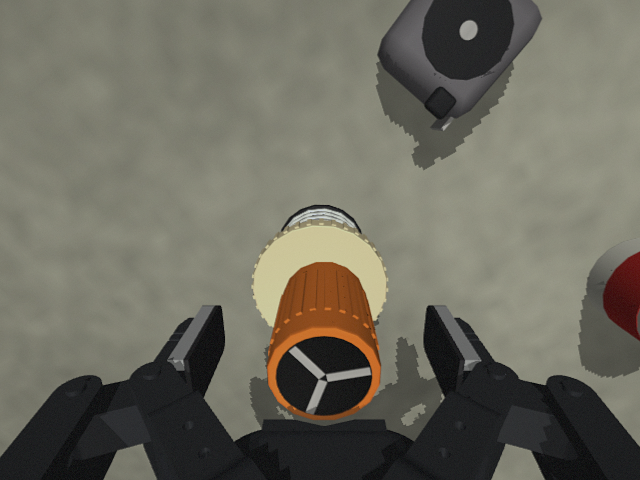

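Both calls were refused because every row needs all three keys. The picture is unchanged and the jaws are still open around the reamer, so I'll send the close again.

Request:
apply_moves(commands=[{"gripper": 0.6,"delta_pos": [0,0,0],"delta_rot": [0,0,0]},{"gripper": 0.5,"delta_pos": [0,0,0],"delta_rot": [0,0,0]},{"gripper": 0.3,"delta_pos": [0,0,0],"delta_rot": [0,0,0]},{"gripper": 0.3,"delta_pos": [0,0,0],"delta_rot": [0,0,0]},{"gripper": 0.3,"delta_pos": [0,0,0],"delta_rot": [0,0,0]}], force=50)

```text
time_s: 4.25
ee_pos: [406.0, -244.6, 76.0]
orientation: [0.964, -0.266, 0.0, 0.0]
contact_force: [-3.2, 2.0, 12.3]
gripper_width: 39.2
```

Request:
apply_moves(commands=[{"gripper": 0.3,"delta_pos": [0,0,0],"delta_rot": [0,0,0]},{"gripper": 0.3,"delta_pos": [0,0,0],"delta_rot": [0,0,0]}])

```text
time_s: 4.5
ee_pos: [406.0, -244.5, 76.0]
orientation: [0.964, -0.266, 0.0, 0.0]
contact_force: [-1.9, 1.1, 13.7]
gripper_width: 39.1
```

```bash
python3 -c "
from h import *
plan([371,258.4,150])
f=grab_frame('wrist');cv2.imwrite('pics/w4.png',f['pixels'])"
```

```text
t 4.5 pos [ 406.  -244.5   76. ] yaw -30.8 tilt 0.04 w 39.1 F [-1.9  1.1 13.7] q [ 0.66  0.55 -0.32  2.1   0.33  0.54 -0.43]
tilt axes [ 7.e-04  2.e-04 -1.e+00]  delta tool [-287.8 -413.9  -74.3] rows>= 9.0
```

View pics/w4.png

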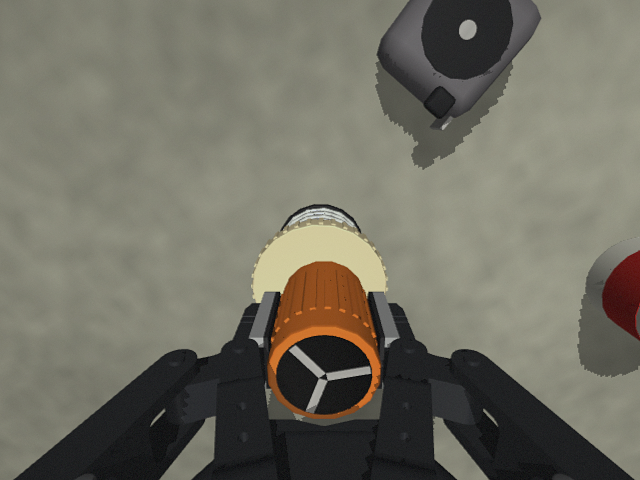

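The reamer is held at 39 mm opening. I'll lift it gently.

Request:
apply_moves(commands=[{"gripper": 0.3,"delta_pos": [0,0,-3],"delta_rot": [0,0,0]},{"gripper": 0.3,"delta_pos": [0,0,-8],"delta_rot": [0,0,0]},{"gripper": 0.3,"delta_pos": [0,0,-20],"delta_rot": [0,0,0]},{"gripper": 0.3,"delta_pos": [0,0,-40],"delta_rot": [0,0,0]},{"gripper": 0.3,"delta_pos": [0,0,-20],"delta_rot": [0,0,0]}])

```text
time_s: 5.18
ee_pos: [406.2, -244.5, 168.4]
orientation: [0.964, -0.266, 0.001, 0.0]
contact_force: [-0.8, 0.4, -1.4]
gripper_width: 39.3
```

```bash
python3 -c "
from h import *
plan([371,258.4,150])
f=grab_frame('wrist');cv2.imwrite('pics/w5.png',f['pixels'])"
```

```text
t 5.17 pos [ 406.2 -244.5  168.4] yaw -30.8 tilt 0.1 w 39.3 F [-0.8  0.4 -1.4] q [ 0.73  0.39 -0.4   2.04  0.22  0.75 -0.34]
tilt axes [ 1.8e-03 -1.0e-04 -1.0e+00]  delta tool [-288.  -413.8   18. ] rows>= 9.0
```

View pics/w5.png

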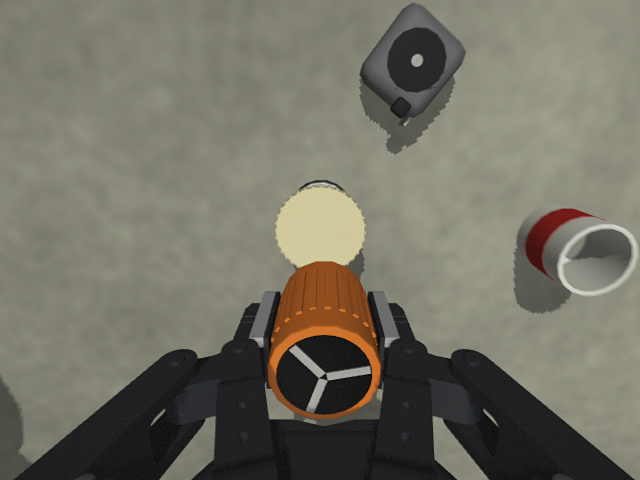

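The reamer is clear and the lid lies undisturbed at (321,228). I'll carry the reamer to the block in an outward bow to keep the radius above 400.

Request:
apply_moves(commands=[{"gripper": 0.3,"delta_pos": [-14,-48,0],"delta_rot": [0,0,0]},{"gripper": 0.3,"delta_pos": [-14,-48,0],"delta_rot": [0,0,0]},{"gripper": 0.3,"delta_pos": [-14,-49,0],"delta_rot": [0,0,0]},{"gripper": 0.3,"delta_pos": [-14,-49,0],"delta_rot": [0,0,0]},{"gripper": 0.3,"delta_pos": [-14,-49,0],"delta_rot": [0,0,0]}])

```text
time_s: 5.85
ee_pos: [470.4, 1.7, 166.4]
orientation: [0.964, -0.266, 0.0, 0.0]
contact_force: [-0.1, -1.7, -1.0]
gripper_width: 38.9
```

```bash
python3 -c "
from h import *
plan([371,258.4,150])"
```

```text
t 5.85 pos [470.4   1.7 166.4] yaw -30.8 tilt 0.01 w 38.9 F [-0.1 -1.7 -1. ] q [ 0.23  0.4  -0.45  2.04  0.25  0.75 -0.92]
tilt axes [ 2.e-04 -0.e+00 -1.e+00]  delta tool [-216.9 -169.4   16.4] rows>= 5.0
```

Request:
apply_moves(commands=[{"gripper": 0.3,"delta_pos": [-40,-31,0],"delta_rot": [0,0,0]},{"gripper": 0.3,"delta_pos": [-45,-35,0],"delta_rot": [0,0,0]},{"gripper": 0.3,"delta_pos": [-45,-35,0],"delta_rot": [0,0,0]},{"gripper": 0.3,"delta_pos": [-45,-35,0],"delta_rot": [0,0,0]},{"gripper": 0.3,"delta_pos": [-42,-33,0],"delta_rot": [0,0,0]}])

```text
time_s: 6.48
ee_pos: [369.5, 258.1, 166.5]
orientation: [0.964, -0.266, 0.0, -0.0]
contact_force: [1.8, 0.5, -1.3]
gripper_width: 39.2
```

Request:
apply_moves(commands=[{"gripper": 0.3,"delta_pos": [0,0,20],"delta_rot": [0,0,0]},{"gripper": 0.3,"delta_pos": [0,0,30],"delta_rot": [0,0,0]},{"gripper": 0.3,"delta_pos": [0,0,20],"delta_rot": [0,0,0]},{"gripper": 0.3,"delta_pos": [0,0,0],"delta_rot": [0,0,0]}])

```text
time_s: 6.98
ee_pos: [369.8, 256.2, 95.5]
orientation: [0.964, -0.266, -0.001, 0.001]
contact_force: [0.4, 0.6, -1.5]
gripper_width: 38.9
```

```bash
python3 -c "
from h import *
plan([371,258.4,27])
s=state();f=grab_frame('wrist');cv2.imwrite('pics/w6.png',f['pixels'])
p=cloud(f,(s['ee_pos'],s['orientation'])).reshape(-1,3)
q=p[(np.hypot(p[:,0]-371,p[:,1]-258)<75)&(p[:,2]>16)&(p[:,2]<24)];print(cv2.minAreaRect(q[:,:2].astype(np.float32)))"
```

```text
t 6.97 pos [369.8 256.2  95.5] yaw -30.8 tilt 0.13 w 38.9 F [ 0.4  0.6 -1.5] q [-0.38  0.5  -0.46  2.14  0.4   0.58 -1.66]
tilt axes [-0.001   0.0021 -1.    ]  delta tool [ 0.  -2.7 68.5] rows>= 2.0
((369.71112060546875, 257.659423828125), (90.60804748535156, 90.421142578125), 24.265716552734375)
```

View pics/w6.png

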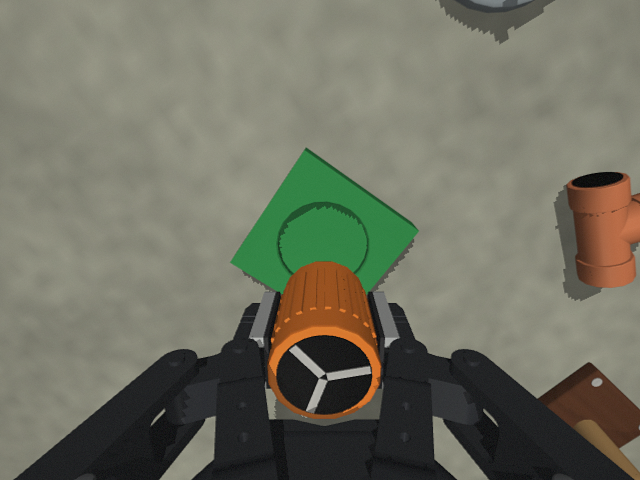

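The green block is framed with its recess at (323,243), and the reamer is centred above it. The wrist fit of (369.7,257.7) agrees with the other cameras. Going down.

Request:
apply_moves(commands=[{"gripper": 0.3,"delta_pos": [0,-2,20],"delta_rot": [0,0,0]},{"gripper": 0.3,"delta_pos": [0,0,25],"delta_rot": [0,0,0]},{"gripper": 0.3,"delta_pos": [0,0,16],"delta_rot": [0,0,0]},{"gripper": 0.3,"delta_pos": [0,0,3],"delta_rot": [0,0,0]},{"gripper": 0.3,"delta_pos": [0,0,0],"delta_rot": [0,0,0]}])

```text
time_s: 7.65
ee_pos: [371.9, 258.5, 33.1]
orientation: [0.964, -0.266, 0.0, -0.0]
contact_force: [-0.0, 0.4, -0.8]
gripper_width: 38.8
```

Request:
apply_moves(commands=[{"gripper": 0.3,"delta_pos": [0,0,3],"delta_rot": [0,0,0]},{"gripper": 0.3,"delta_pos": [0,0,2],"delta_rot": [0,0,0]},{"gripper": 0.3,"delta_pos": [0,0,0],"delta_rot": [0,0,0]}])

```text
time_s: 8.02
ee_pos: [371.5, 258.2, 27.4]
orientation: [0.964, -0.266, 0.0, -0.0]
contact_force: [0.7, 0.5, -1.0]
gripper_width: 38.9
```

Request:
apply_moves(commands=[{"gripper": 0.3,"delta_pos": [0,0,1],"delta_rot": [0,0,0]},{"gripper": 0.3,"delta_pos": [0,0,0.5],"delta_rot": [0,0,0]},{"gripper": 0.3,"delta_pos": [0,0,0],"delta_rot": [0,0,0]}])

```text
time_s: 8.4
ee_pos: [371.5, 258.3, 26.0]
orientation: [0.964, -0.266, 0.0, -0.0]
contact_force: [-1.7, -1.8, 7.4]
gripper_width: 39.0
```

Contact came at the predicted height, 26 mm with +7 N. Releasing.

Request:
apply_moves(commands=[{"gripper": 0.6,"delta_pos": [0,0,0],"delta_rot": [0,0,0]},{"gripper": 0.7,"delta_pos": [0,0,0],"delta_rot": [0,0,0]},{"gripper": 1,"delta_pos": [0,0,0],"delta_rot": [0,0,0]},{"gripper": 1,"delta_pos": [0,0,0],"delta_rot": [0,0,0]},{"gripper": 1,"delta_pos": [0,0,0],"delta_rot": [0,0,0]}])

```text
time_s: 9.02
ee_pos: [371.5, 258.2, 25.8]
orientation: [0.964, -0.266, -0.0, -0.0]
contact_force: [0.3, -0.5, -0.2]
gripper_width: 85.3
```

Request:
apply_moves(commands=[{"gripper": 1,"delta_pos": [0,0,-15],"delta_rot": [0,0,0]},{"gripper": 1,"delta_pos": [0,0,-30],"delta_rot": [0,0,0]},{"gripper": 1,"delta_pos": [0,0,-40],"delta_rot": [0,0,0]},{"gripper": 1,"delta_pos": [0,0,-40],"delta_rot": [0,0,0]},{"gripper": 1,"delta_pos": [0,0,-15],"delta_rot": [0,0,0]}])

```text
time_s: 9.65
ee_pos: [372.0, 258.5, 168.6]
orientation: [0.964, -0.266, 0.001, -0.001]
contact_force: [-0.2, -0.5, -0.3]
gripper_width: 85.5
```

```bash
python3 -c "
from h import *
plan([470,0,160])
s=state();f=grab_frame('wrist');cv2.imwrite('pics/w7.png',f['pixels'])
p=cloud(f,(s['ee_pos'],s['orientation'])).reshape(-1,3)
q=p[(np.hypot(p[:,0]-371,p[:,1]-258)<40)&(p[:,2]>30)&(p[:,2]<100)];print(circ(q[:,:2]),q[:,2].max())"
```

```text
t 9.65 pos [372.  258.5 168.6] yaw -30.8 tilt 0.18 w 85.5 F [-0.2 -0.5 -0.3] q [-0.3   0.38 -0.54  2.08  0.29  0.75 -1.57]
tilt axes [ 0.0015 -0.0028 -1.    ]  delta tool [216.7 171.8   8.4] rows>= 5.0
[372.97021809 260.83211091  15.23678208] 71.80797793379165
```

View pics/w7.png

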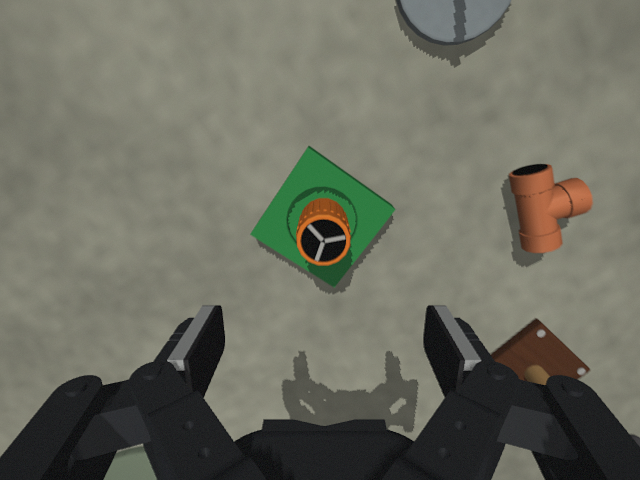

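The reamer stands upright in the recess at (323,240). Its top is at about 70 mm, which puts its base on the 14 mm floor. Returning for the lid.

Request:
apply_moves(commands=[{"gripper": 1,"delta_pos": [40,31,0],"delta_rot": [0,0,0]},{"gripper": 1,"delta_pos": [45,36,0],"delta_rot": [0,0,0]},{"gripper": 1,"delta_pos": [45,36,0],"delta_rot": [0,0,0]},{"gripper": 1,"delta_pos": [45,36,0],"delta_rot": [0,0,0]},{"gripper": 1,"delta_pos": [42,33,0],"delta_rot": [0,0,0]}])

```text
time_s: 10.32
ee_pos: [469.7, -2.7, 165.4]
orientation: [0.964, -0.266, -0.0, 0.0]
contact_force: [1.2, 1.2, 0.5]
gripper_width: 85.5
```

Request:
apply_moves(commands=[{"gripper": 1,"delta_pos": [14,48,0],"delta_rot": [0,0,0]},{"gripper": 1,"delta_pos": [14,48,0],"delta_rot": [0,0,0]},{"gripper": 1,"delta_pos": [14,48,0],"delta_rot": [0,0,0]},{"gripper": 1,"delta_pos": [14,48,0],"delta_rot": [0,0,0]},{"gripper": 1,"delta_pos": [0,0,0],"delta_rot": [0,0,0]}])

```text
time_s: 10.95
ee_pos: [417.6, -197.4, 165.2]
orientation: [0.963, -0.268, -0.001, 0.0]
contact_force: [-0.5, 1.1, 0.5]
gripper_width: 85.3
```

```bash
python3 -c "
from h import *
plan([406,-239,120])
s=state();f=grab_frame('wrist');cv2.imwrite('pics/w8.png',f['pixels'])
p=cloud(f,(s['ee_pos'],s['orientation'])).reshape(-1,3)
q=p[(np.hypot(p[:,0]-406,p[:,1]+240)<60)&(p[:,2]>58)&(p[:,2]<69)];print('lid',cv2.minEnclosingCircle(q[:,:2].astype(np.float32)),np.median(q[:,2]))
q=p[(np.hypot(p[:,0]-406,p[:,1]+240)<60)&(p[:,2]>43)&(p[:,2]<54)];print('spool',q.min(0),q.max(0))
q=p[(np.hypot(p[:,0]-575,p[:,1]+368)<45)&(p[:,2]>58)&(p[:,2]<69)]
if len(q): print('pot',cv2.minEnclosingCircle(q[:,:2].astype(np.float32)))
fs=grab_frame('scene');p=cloud(fs).reshape(-1,3)
q=p[(np.hypot(p[:,0]-406,p[:,1]+240)<60)&(p[:,2]>60)&(p[:,2]<70)];print('lid scene',cv2.minEnclosingCircle(q[:,:2].astype(np.float32)))
"
```

```text
t 10.95 pos [ 417.6 -197.4  165.2] yaw -31.1 tilt 0.1 w 85.3 F [-0.5  1.1  0.5] q [ 0.65  0.39 -0.42  2.06  0.23  0.74 -0.46]
tilt axes [-0.0013  0.0012 -1.    ]  delta tool [11.6 41.6 45.2] rows>= 2.0
lid ((406.0491638183594, -240.37994384765625), 34.13323974609375) 62.925359699427375
spool [ 389.82274701 -240.59553164   52.71646392] [ 439.32253754 -207.69441629   53.99383265]
pot ((574.4105224609375, -369.34765625), 30.862865447998047)
lid scene ((406.4816589355469, -239.41900634765625), 35.25471878051758)
```

View pics/w8.png

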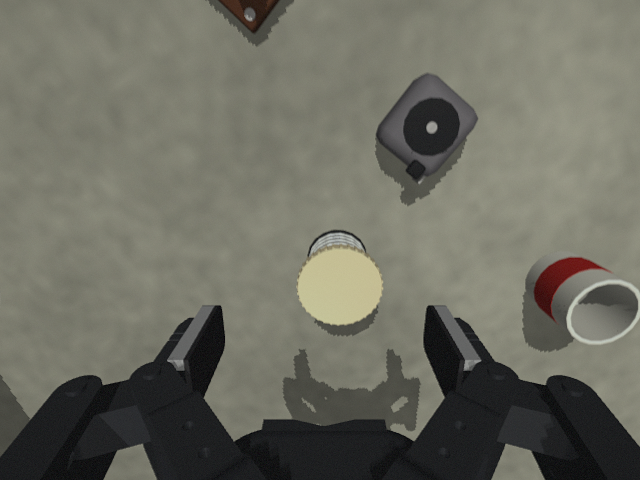

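The lid is at (340,286) with the spool beneath it and the pot at (600,305). Lid fit is (406.2,-240). I'll centre over it and go down to about z 31.

Request:
apply_moves(commands=[{"gripper": 1,"delta_pos": [12,42,0],"delta_rot": [0,0,0]},{"gripper": 1,"delta_pos": [0,0,20],"delta_rot": [0,0,0]},{"gripper": 1,"delta_pos": [0,0,30],"delta_rot": [0,0,0]},{"gripper": 1,"delta_pos": [0,0,10],"delta_rot": [0,0,0]},{"gripper": 1,"delta_pos": [0,0,0],"delta_rot": [0,0,0]}])

```text
time_s: 11.68
ee_pos: [408.3, -235.6, 105.6]
orientation: [0.964, -0.265, -0.001, -0.0]
contact_force: [-1.1, -0.6, 1.2]
gripper_width: 85.6
```

```bash
python3 -c "
from h import *
plan([406.2,-239.8,31])"
```

```text
t 11.68 pos [ 408.3 -235.6  105.6] yaw -30.7 tilt 0.07 w 85.6 F [-1.1 -0.6  1.2] q [ 0.68  0.5  -0.37  2.09  0.31  0.61 -0.43]
tilt axes [-1.2e-03 -2.0e-04 -1.0e+00]  delta tool [ 0.4  4.7 74.6] rows>= 2.0
```

Request:
apply_moves(commands=[{"gripper": 1,"delta_pos": [0.4,4.7,0],"delta_rot": [0,0,0]},{"gripper": 1,"delta_pos": [0,0,30],"delta_rot": [0,0,0]},{"gripper": 1,"delta_pos": [0,0,30],"delta_rot": [0,0,0]},{"gripper": 1,"delta_pos": [0,0,14],"delta_rot": [0,0,0]},{"gripper": 1,"delta_pos": [0,0,0],"delta_rot": [0,0,0]}])

```text
time_s: 12.3
ee_pos: [406.1, -240.7, 31.8]
orientation: [0.964, -0.266, -0.0, -0.0]
contact_force: [0.5, -0.2, -0.1]
gripper_width: 85.2
```

```bash
python3 -c "
from h import *
plan([406.2,-239.8,31])
f=grab_frame('wrist');cv2.imwrite('pics/w9.png',f['pixels'])
f=grab_frame('side');cv2.imwrite('pics/s9.png',cv2.resize(f['pixels'][140:260,280:440],None,fx=5,fy=5))"
```

```text
t 12.3 pos [ 406.1 -240.7   31.8] yaw -30.8 tilt 0.03 w 85.2 F [ 0.5 -0.2 -0.1] q [ 0.63  0.63 -0.28  2.12  0.4   0.44 -0.51]
tilt axes [-5.e-04  1.e-04 -1.e+00]  delta tool [-0.4 -0.8  0.8] rows>= 1.0
```

View pics/w9.png

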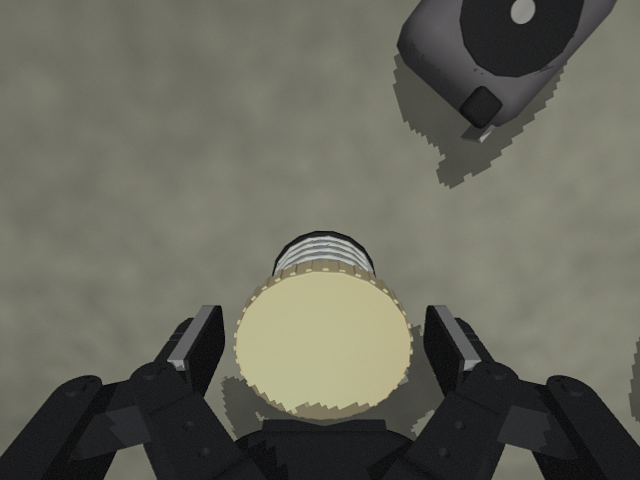

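View pics/s9.png

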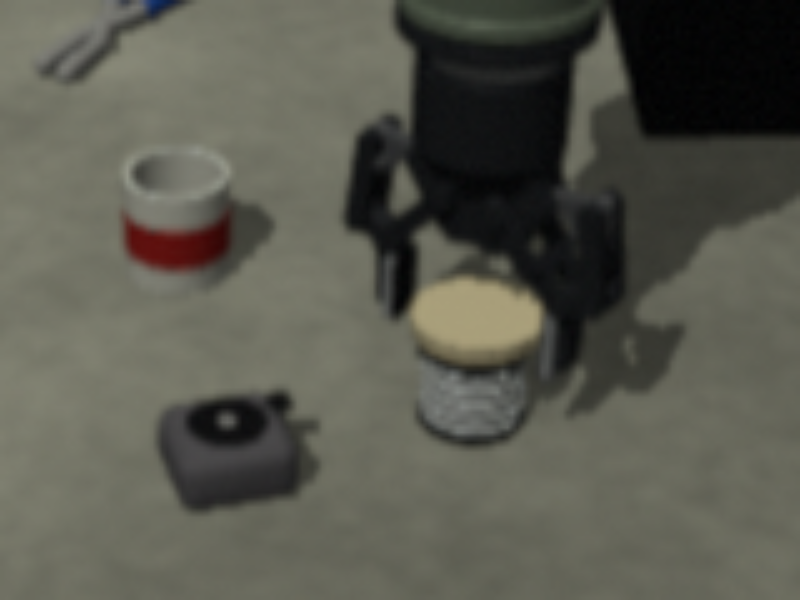

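The lid is centred at column 323 between the pads, and the fingertips reach just below the disc. Closing.

Request:
apply_moves(commands=[{"gripper": 0.8,"delta_pos": [0,-0.5,0.8],"delta_rot": [0,0,0]},{"gripper": 0.75,"delta_pos": [0,0,0],"delta_rot": [0,0,0]},{"gripper": 0.65,"delta_pos": [0,0,0],"delta_rot": [0,0,0]},{"gripper": 0.65,"delta_pos": [0,0,0],"delta_rot": [0,0,0]},{"gripper": 0.65,"delta_pos": [0,0,0],"delta_rot": [0,0,0]}], force=40)

```text
time_s: 13.02
ee_pos: [406.8, -240.6, 32.0]
orientation: [0.964, -0.266, 0.001, 0.0]
contact_force: [-3.0, 0.8, 13.5]
gripper_width: 64.9
```

Request:
apply_moves(commands=[{"gripper": 0.65,"delta_pos": [0,0,-2],"delta_rot": [0,0,0]},{"gripper": 0.65,"delta_pos": [0,0,-5],"delta_rot": [0,0,0]},{"gripper": 0.65,"delta_pos": [0,0,-15],"delta_rot": [0,0,0]},{"gripper": 0.65,"delta_pos": [0,0,-30],"delta_rot": [0,0,0]},{"gripper": 0.65,"delta_pos": [0,0,0],"delta_rot": [0,0,0]}])

```text
time_s: 13.65
ee_pos: [407.3, -240.9, 85.4]
orientation: [0.964, -0.266, 0.002, 0.0]
contact_force: [0.1, 0.3, -0.7]
gripper_width: 64.6
```

```bash
python3 -c "
from h import *
plan([575.2,-368,120])
s=state();f=grab_frame('wrist');cv2.imwrite('pics/w10.png',f['pixels'])
p=cloud(f,(s['ee_pos'],s['orientation'])).reshape(-1,3)
q=p[(np.hypot(p[:,0]-406,p[:,1]+240)<28)&(p[:,2]>75)&(p[:,2]<130)&np.isfinite(p[:,2])];print('lid',len(q),q.mean(0),np.linalg.lstsq(np.c_[q[:,:2]-[406,-240],np.ones(len(q))],q[:,2],rcond=None)[0])
f=grab_frame('side');cv2.imwrite('pics/s10.png',cv2.resize(f['pixels'][120:240,280:440],None,fx=5,fy=5))"
```

```text
t 13.65 pos [ 407.3 -240.9   85.4] yaw -30.9 tilt 0.2 w 64.6 F [ 0.1  0.3 -0.7] q [ 0.68  0.54 -0.35  2.1   0.34  0.56 -0.45]
tilt axes [ 3.5e-03 -1.0e-04 -1.0e+00]  delta tool [209.4  23.  -33.9] rows>= 4.0
lid 14823 [ 406.71339263 -238.76427985  116.28745285] [1.83505609e-03 7.05849592e-04 1.16285272e+02]
```

View pics/w10.png

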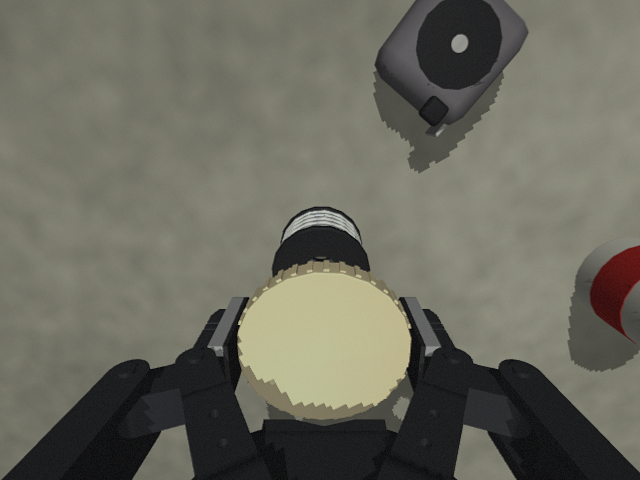

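View pics/s10.png

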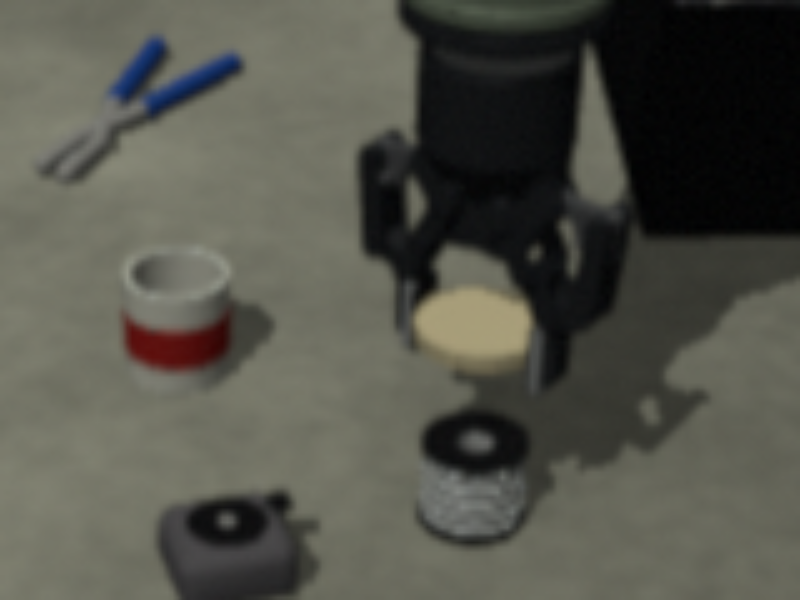

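The lid is held flat, with its top at TCP+31 to 32, and the spool still stands at (321,240). Moving to the pot.

Request:
apply_moves(commands=[{"gripper": 0.65,"delta_pos": [20,2,-20],"delta_rot": [0,0,0]},{"gripper": 0.65,"delta_pos": [45,5,-14],"delta_rot": [0,0,0]},{"gripper": 0.65,"delta_pos": [50,5,0],"delta_rot": [0,0,0]},{"gripper": 0.65,"delta_pos": [45,5,0],"delta_rot": [0,0,0]},{"gripper": 0.65,"delta_pos": [40,5,0],"delta_rot": [0,0,0]}])

```text
time_s: 14.38
ee_pos: [567.6, -362.3, 116.1]
orientation: [0.964, -0.266, -0.001, -0.0]
contact_force: [-0.2, -0.4, -0.4]
gripper_width: 64.6
```

Request:
apply_moves(commands=[{"gripper": 0.65,"delta_pos": [9,1,0],"delta_rot": [0,0,0]},{"gripper": 0.65,"delta_pos": [0,0,15],"delta_rot": [0,0,0]},{"gripper": 0.65,"delta_pos": [0,0,20],"delta_rot": [0,0,0]},{"gripper": 0.65,"delta_pos": [0,0,10],"delta_rot": [0,0,0]},{"gripper": 0.65,"delta_pos": [0,0,0],"delta_rot": [0,0,0]}])

```text
time_s: 15.0
ee_pos: [573.4, -366.6, 70.9]
orientation: [0.964, -0.266, -0.001, -0.0]
contact_force: [-0.4, -0.3, 0.5]
gripper_width: 64.4
```

```bash
python3 -c "
from h import *
plan([575.3,-368,42])
f=grab_frame('wrist');cv2.imwrite('pics/w11.png',f['pixels'])
f=grab_frame('scene');cv2.imwrite('pics/s11.png',cv2.resize(f['pixels'][90:210,100:260],None,fx=5,fy=5))"
```

```text
t 15.0 pos [ 573.4 -366.6   70.9] yaw -30.8 tilt 0.1 w 64.4 F [-0.4 -0.3  0.5] q [ 0.69  0.81 -0.34  1.54  0.33  0.85 -0.31]
tilt axes [-0.0018  0.     -1.    ]  delta tool [ 2.4  0.2 28.9] rows>= 1.0
```

View pics/w11.png

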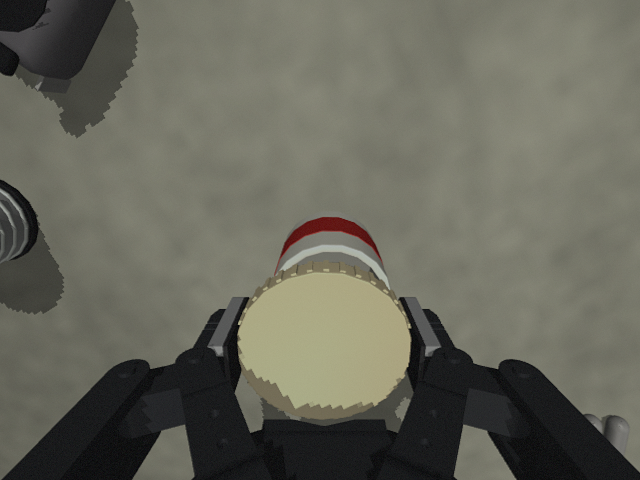

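View pics/s11.png

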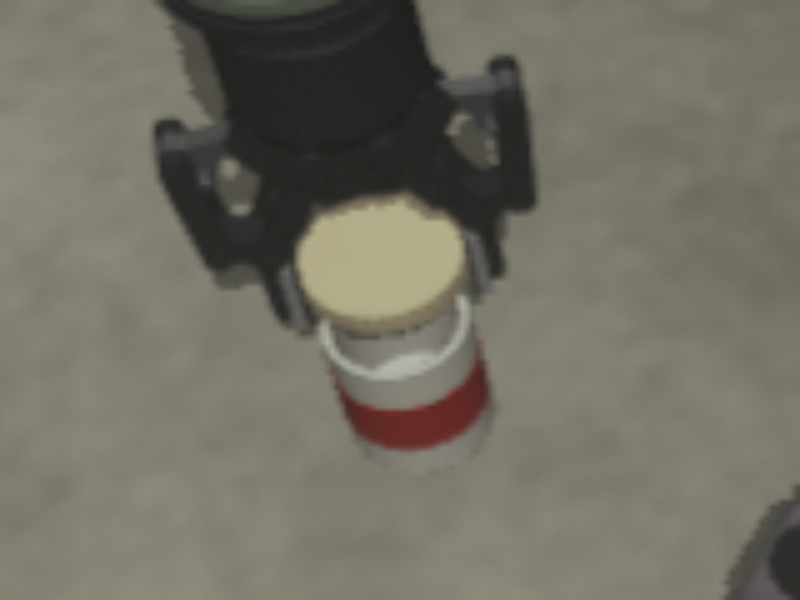

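The wrist view has the pot at about column 331 against the lid at 325, which agrees with the computed +2.4 mm offset. I'll correct for that and lower.

Request:
apply_moves(commands=[{"gripper": 0.65,"delta_pos": [2.4,0,0],"delta_rot": [0,0,0]},{"gripper": 0.65,"delta_pos": [0,0,10],"delta_rot": [0,0,0]},{"gripper": 0.65,"delta_pos": [0,0,10],"delta_rot": [0,0,0]},{"gripper": 0.65,"delta_pos": [0,0,5],"delta_rot": [0,0,0]},{"gripper": 0.65,"delta_pos": [0,0,0],"delta_rot": [0,0,0]}])

```text
time_s: 15.72
ee_pos: [575.9, -368.2, 46.4]
orientation: [0.964, -0.266, -0.0, -0.0]
contact_force: [0.3, -0.2, -0.5]
gripper_width: 64.6
```

Request:
apply_moves(commands=[{"gripper": 0.65,"delta_pos": [0,0,2],"delta_rot": [0,0,0]},{"gripper": 0.65,"delta_pos": [0,0,2],"delta_rot": [0,0,0]},{"gripper": 0.65,"delta_pos": [0,0,0],"delta_rot": [0,0,0]}])

```text
time_s: 16.1
ee_pos: [576.1, -368.3, 42.9]
orientation: [0.964, -0.266, -0.0, -0.0]
contact_force: [-0.3, 0.2, -1.3]
gripper_width: 64.7
```

Request:
apply_moves(commands=[{"gripper": 0.65,"delta_pos": [0,0,1.5],"delta_rot": [0,0,0]},{"gripper": 0.65,"delta_pos": [0,0,1],"delta_rot": [0,0,0]},{"gripper": 0.65,"delta_pos": [0,0,0],"delta_rot": [0,0,0]}])

```text
time_s: 16.48
ee_pos: [576.1, -368.3, 40.4]
orientation: [0.964, -0.266, -0.0, -0.0]
contact_force: [0.2, -0.5, -1.1]
gripper_width: 64.7
```

Request:
apply_moves(commands=[{"gripper": 0.65,"delta_pos": [0,0,0.7],"delta_rot": [0,0,0]},{"gripper": 0.65,"delta_pos": [0,0,0.5],"delta_rot": [0,0,0]},{"gripper": 0.65,"delta_pos": [0,0,0],"delta_rot": [0,0,0]}])

```text
time_s: 16.85
ee_pos: [576.2, -368.4, 40.1]
orientation: [0.964, -0.266, 0.0, 0.0]
contact_force: [-4.2, 3.2, 10.7]
gripper_width: 64.8
```

The lid seated at TCP z 40, as predicted (+11 N). Releasing.

Request:
apply_moves(commands=[{"gripper": 0.8,"delta_pos": [0,0,0],"delta_rot": [0,0,0]},{"gripper": 1,"delta_pos": [0,0,0],"delta_rot": [0,0,0]},{"gripper": 1,"delta_pos": [0,0,0],"delta_rot": [0,0,0]},{"gripper": 1,"delta_pos": [0,0,0],"delta_rot": [0,0,0]}])

```text
time_s: 17.35
ee_pos: [576.1, -368.4, 39.2]
orientation: [0.964, -0.266, -0.0, -0.0]
contact_force: [0.8, -0.5, 0.0]
gripper_width: 85.3
```

Request:
apply_moves(commands=[{"gripper": 1,"delta_pos": [0,0,-10],"delta_rot": [0,0,0]},{"gripper": 1,"delta_pos": [0,0,-30],"delta_rot": [0,0,0]},{"gripper": 1,"delta_pos": [0,0,-40],"delta_rot": [0,0,0]},{"gripper": 1,"delta_pos": [0,0,-20],"delta_rot": [0,0,0]},{"gripper": 1,"delta_pos": [0,0,0],"delta_rot": [0,0,0]}])

```text
time_s: 17.98
ee_pos: [576.7, -368.8, 140.9]
orientation: [0.964, -0.266, 0.001, 0.0]
contact_force: [1.1, -0.8, -1.3]
gripper_width: 85.5
```

```bash
python3 -c "
from h import *
s=state();f=grab_frame('wrist');cv2.imwrite('pics/w12.png',f['pixels'])
p=cloud(f,(s['ee_pos'],s['orientation'])).reshape(-1,3)
q=p[(np.hypot(p[:,0]-575,p[:,1]+368)<28)&(p[:,2]>40)&(p[:,2]<100)];print('lid',len(q),q.mean(0),np.linalg.lstsq(np.c_[q[:,:2]-[575,-368],np.ones(len(q))],q[:,2],rcond=None)[0])
ff=grab_frame('side');W=cloud(ff).reshape(-1,3)
g=(407,-240);q=W[(np.hypot(W[:,0]-g[0],W[:,1]-g[1])<40)&(W[:,2]>8)&(W[:,2]<46)];print('spool side',circ(q[:,:2],27))
q=W[(np.hypot(W[:,0]-g[0],W[:,1]-g[1])<40)&(W[:,2]>44)&(W[:,2]<52)];print(cv2.minEnclosingCircle(q[:,:2].astype(np.float32)))
ff=grab_frame('scene');W=cloud(ff).reshape(-1,3)
q=W[(np.hypot(W[:,0]-g[0],W[:,1]-g[1])<40)&(W[:,2]>46)&(W[:,2]<55)];print(cv2.minEnclosingCircle(q[:,:2].astype(np.float32)))
plan([407,-240,100])
"
```

```text
lid 5479 [ 575.40896596 -367.30488988   71.03935765] [-1.31114260e-04  2.05771561e-04  7.10392682e+01]
spool side [ 408.08456881 -241.42934911]
((408.88787841796875, -239.25650024414062), 29.031124114990234)
((405.6315612792969, -238.42709350585938), 29.04817008972168)
t 18.12 pos [ 575.6 -368.1  138.2] yaw -30.8 tilt 0.09 w 85.4 F [-0.5  0.4 -0.6] q [ 0.7   0.73 -0.36  1.49  0.29  0.97 -0.28]
tilt axes [-1.6e-03  1.0e-04 -1.0e+00]  delta tool [-210.4  -23.6   38.5] rows>= 4.0
```

View pics/w12.png

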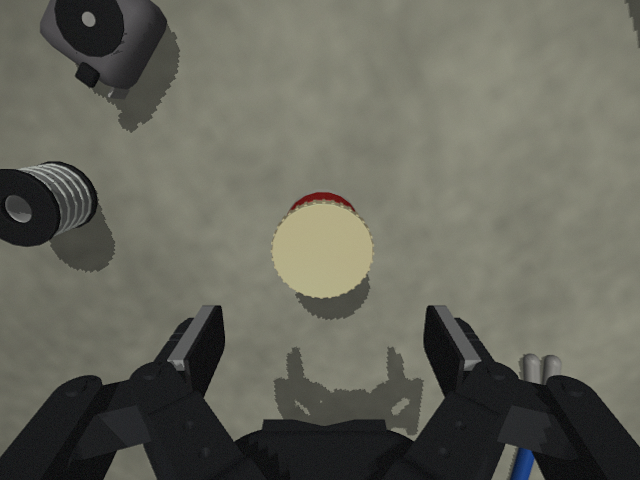

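The lid lies flat on the pot (tilt below 0.001, top at 71 mm). Next is the spool.

Request:
apply_moves(commands=[{"gripper": 1,"delta_pos": [-30,-3,0],"delta_rot": [0,0,0]},{"gripper": 1,"delta_pos": [-50,-6,0],"delta_rot": [0,0,0]},{"gripper": 1,"delta_pos": [-50,-6,0],"delta_rot": [0,0,0]},{"gripper": 1,"delta_pos": [-50,-6,0],"delta_rot": [0,0,0]},{"gripper": 1,"delta_pos": [-30,-3,0],"delta_rot": [0,0,0]}])

```text
time_s: 18.75
ee_pos: [405.8, -238.7, 138.6]
orientation: [0.964, -0.266, -0.001, -0.0]
contact_force: [1.2, -0.6, -0.1]
gripper_width: 85.6
```

Request:
apply_moves(commands=[{"gripper": 1,"delta_pos": [0,0,0],"delta_rot": [0,0,0]}])

```text
time_s: 18.88
ee_pos: [406.3, -239.1, 138.8]
orientation: [0.964, -0.265, -0.001, -0.0]
contact_force: [0.6, -0.3, -0.0]
gripper_width: 85.3
```

```bash
python3 -c "
from h import *
s=state();f=grab_frame('wrist');cv2.imwrite('pics/w13.png',f['pixels'])
p=cloud(f,(s['ee_pos'],s['orientation'])).reshape(-1,3)
q=p[(np.hypot(p[:,0]-407,p[:,1]+240)<45)&(p[:,2]>43)&(p[:,2]<54)];print('spool',cv2.minEnclosingCircle(q[:,:2].astype(np.float32)),np.median(q[:,2]))
plan([407,-240,8])
"
```

```text
spool ((406.0236511230469, -240.11570739746094), 27.865394592285156) 46.94431431394875
t 18.93 pos [ 407.6 -239.9  138.9] yaw -30.8 tilt 0.05 w 85.3 F [-0.2 -0.4 -0.4] q [ 0.73  0.45 -0.41  2.06  0.27  0.69 -0.4 ]
tilt axes [-9.e-04  2.e-04 -1.e+00]  delta tool [ -0.3   0.4 130.9] rows>= 3.0
```

View pics/w13.png

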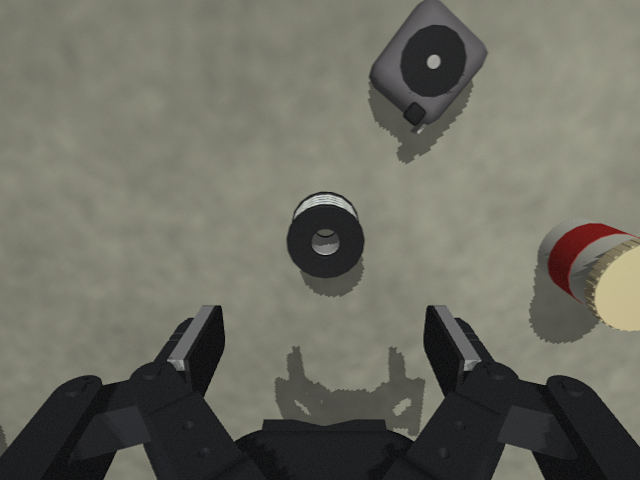

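The spool is centred at (325,240), with its fit at (406.5,-240) within 1 mm of the TCP. Descending to z≈5.

Request:
apply_moves(commands=[{"gripper": 1,"delta_pos": [-0.5,0.5,40],"delta_rot": [0,0,0]},{"gripper": 1,"delta_pos": [0,0,40],"delta_rot": [0,0,0]},{"gripper": 1,"delta_pos": [0,0,40],"delta_rot": [0,0,0]},{"gripper": 1,"delta_pos": [0,0,13],"delta_rot": [0,0,0]},{"gripper": 1,"delta_pos": [0,0,0],"delta_rot": [0,0,0]}])

```text
time_s: 19.55
ee_pos: [407.5, -240.2, 5.9]
orientation: [0.964, -0.266, -0.001, -0.0]
contact_force: [0.4, -0.3, 0.8]
gripper_width: 84.9
```

```bash
python3 -c "
from h import *
plan([406.7,-240.1,5])
f=grab_frame('wrist');cv2.imwrite('pics/w14.png',f['pixels'])"
```

```text
t 19.55 pos [ 407.5 -240.2    5.9] yaw -30.8 tilt 0.07 w 84.9 F [ 0.4 -0.3  0.8] q [ 0.6   0.69 -0.26  2.12  0.44  0.39 -0.55]
tilt axes [-1.3e-03  1.0e-04 -1.0e+00]  delta tool [-0.7  0.3  0.9] rows>= 1.0
```

View pics/w14.png

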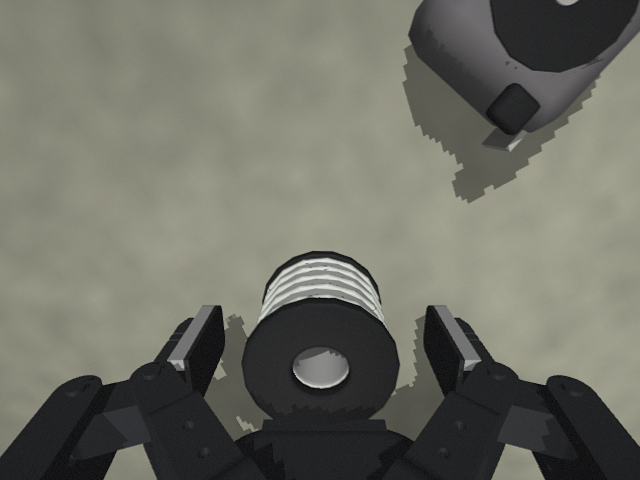

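The spool is centred at column 321 between the pads. Closing.

Request:
apply_moves(commands=[{"gripper": 0.75,"delta_pos": [-0.5,0,0],"delta_rot": [0,0,0]},{"gripper": 0.65,"delta_pos": [0,0,0],"delta_rot": [0,0,0]},{"gripper": 0.5,"delta_pos": [0,0,0],"delta_rot": [0,0,0]},{"gripper": 0.5,"delta_pos": [0,0,0],"delta_rot": [0,0,0]},{"gripper": 0.5,"delta_pos": [0,0,0],"delta_rot": [0,0,0]}], force=60)

```text
time_s: 20.23
ee_pos: [407.4, -240.5, 7.6]
orientation: [0.964, -0.266, 0.001, 0.0]
contact_force: [-3.6, 2.1, 21.4]
gripper_width: 54.5
```

Request:
apply_moves(commands=[{"gripper": 0.5,"delta_pos": [0,0,0],"delta_rot": [0,0,0]},{"gripper": 0.5,"delta_pos": [0,0,-4],"delta_rot": [0,0,0]},{"gripper": 0.5,"delta_pos": [0,0,-10],"delta_rot": [0,0,0]},{"gripper": 0.5,"delta_pos": [0,0,-20],"delta_rot": [0,0,0]},{"gripper": 0.5,"delta_pos": [0,0,0],"delta_rot": [0,0,0]}])

```text
time_s: 20.85
ee_pos: [407.6, -240.6, 41.7]
orientation: [0.964, -0.266, 0.001, 0.0]
contact_force: [-0.5, -1.1, -1.4]
gripper_width: 54.1
```

```bash
python3 -c "
from h import *
plan([470,0,150])
s=state();f=grab_frame('wrist');cv2.imwrite('pics/w15.png',f['pixels'])
p=cloud(f,(s['ee_pos'],s['orientation'])).reshape(-1,3)
q=p[(np.hypot(p[:,0]-407,p[:,1]+240)<45)&(p[:,2]>60)&(p[:,2]<95)];q=q[np.hypot(*(q[:,:2]-[407,-240]).T)<24]
print('top',len(q),np.median(q[:,2]),np.linalg.lstsq(np.c_[q[:,:2]-[407,-240],np.ones(len(q))],q[:,2],rcond=None)[0])"
```

```text
t 20.85 pos [ 407.6 -240.6   41.7] yaw -30.9 tilt 0.14 w 54.1 F [-0.5 -1.1 -1.4] q [ 0.64  0.62 -0.31  2.12  0.41  0.46 -0.52]
tilt axes [ 2.4e-03 -1.0e-04 -1.0e+00]  delta tool [ -69.6 -238.5 -108.4] rows>= 5.0
top 11963 80.88241754501524 [3.51895400e-02 5.56802224e-02 7.93731163e+01]
```

View pics/w15.png

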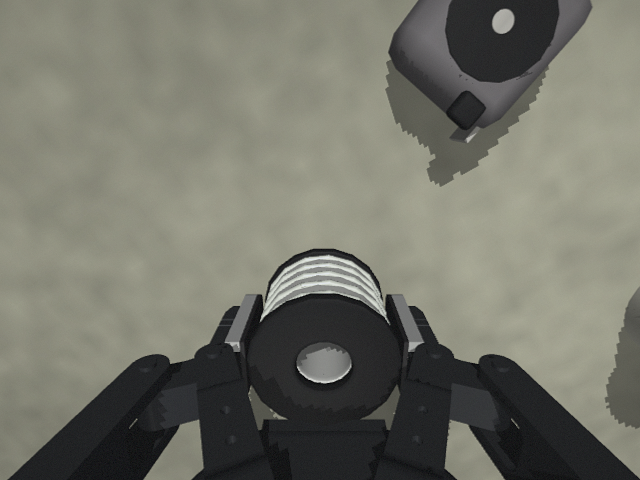

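The spool is held upright. I'll lift it and carry it straight to the stand.

Request:
apply_moves(commands=[{"gripper": 0.5,"delta_pos": [0,0,-30],"delta_rot": [0,0,0]},{"gripper": 0.5,"delta_pos": [0,0,-40],"delta_rot": [0,0,0]},{"gripper": 0.5,"delta_pos": [0,0,-30],"delta_rot": [0,0,0]},{"gripper": 0.5,"delta_pos": [0,0,0],"delta_rot": [0,0,0]}])

```text
time_s: 21.4
ee_pos: [407.6, -240.6, 141.6]
orientation: [0.964, -0.266, 0.001, 0.0]
contact_force: [1.0, 0.5, -3.2]
gripper_width: 54.5
```

```bash
python3 -c "
from h import *
plan([549.2,365.2,140])"
```

```text
t 21.4 pos [ 407.6 -240.6  141.6] yaw -30.8 tilt 0.16 w 54.5 F [ 1.   0.5 -3.2] q [ 0.74  0.44 -0.42  2.06  0.28  0.69 -0.4 ]
tilt axes [ 2.8e-03  1.0e-04 -1.0e+00]  delta tool [-189.1 -592.7    1. ] rows>= 11.0
```

Request:
apply_moves(commands=[{"gripper": 0.5,"delta_pos": [-9,-28,0],"delta_rot": [0,0,0]},{"gripper": 0.5,"delta_pos": [-14,-44,0],"delta_rot": [0,0,0]},{"gripper": 0.5,"delta_pos": [-14,-44,0],"delta_rot": [0,0,0]},{"gripper": 0.5,"delta_pos": [-14,-44,0],"delta_rot": [0,0,0]},{"gripper": 0.5,"delta_pos": [-14,-44,0],"delta_rot": [0,0,0]}])

```text
time_s: 22.02
ee_pos: [455.3, -30.1, 139.1]
orientation: [0.964, -0.266, -0.001, 0.0]
contact_force: [0.8, -0.0, -1.1]
gripper_width: 54.7
```

Request:
apply_moves(commands=[{"gripper": 0.5,"delta_pos": [-14,-44,0],"delta_rot": [0,0,0]},{"gripper": 0.5,"delta_pos": [-14,-44,0],"delta_rot": [0,0,0]},{"gripper": 0.5,"delta_pos": [-14,-44,0],"delta_rot": [0,0,0]},{"gripper": 0.5,"delta_pos": [-14,-44,0],"delta_rot": [0,0,0]},{"gripper": 0.5,"delta_pos": [-14,-44,0],"delta_rot": [0,0,0]}])

```text
time_s: 22.65
ee_pos: [508.0, 194.5, 138.7]
orientation: [0.964, -0.266, -0.001, 0.001]
contact_force: [0.3, -0.8, -1.5]
gripper_width: 54.5
```

```bash
python3 -c "
from h import *
plan([549.2,365.2,140])"
```

```text
t 22.65 pos [508.  194.5 138.7] yaw -30.8 tilt 0.11 w 54.5 F [ 0.3 -0.8 -1.5] q [-0.14  0.55 -0.46  1.88  0.33  0.79 -1.31]
tilt axes [-0.001   0.0016 -1.    ]  delta tool [ -52.1 -167.7   -1.5] rows>= 3.0
```

Request:
apply_moves(commands=[{"gripper": 0.5,"delta_pos": [-14,-44,0],"delta_rot": [0,0,0]},{"gripper": 0.5,"delta_pos": [-14,-40,0],"delta_rot": [0,0,0]},{"gripper": 0.5,"delta_pos": [-10,-20,0],"delta_rot": [0,0,0]},{"gripper": 0.5,"delta_pos": [0,0,0],"delta_rot": [0,0,0]}])

```text
time_s: 23.15
ee_pos: [528.1, 303.2, 138.9]
orientation: [0.964, -0.265, -0.001, 0.0]
contact_force: [-0.2, -0.2, -2.2]
gripper_width: 54.3
```

```bash
python3 -c "
from h import *
plan([549.2,365.2,140])
s=state();f=grab_frame('wrist');cv2.imwrite('pics/w16.png',f['pixels'])
p=cloud(f,(s['ee_pos'],s['orientation'])).reshape(-1,3)
d=np.hypot(p[:,0]-549,p[:,1]-365)
q=p[(d<60)&(p[:,2]>8)&(p[:,2]<15)];print('base',cv2.minEnclosingCircle(q[:,:2].astype(np.float32)),np.median(q[:,2]))
q=p[(d<25)&(p[:,2]>20)&(p[:,2]<75)];print('rod',len(q),q.mean(0))
q=p[(d<25)&(p[:,2]>50)&(p[:,2]<75)];print('rod',len(q),q.mean(0),q[:,2].max())"
```

```text
t 23.15 pos [528.1 303.2 138.9] yaw -30.7 tilt 0.09 w 54.3 F [-0.2 -0.2 -2.2] q [-0.31  0.64 -0.45  1.71  0.34  0.88 -1.44]
tilt axes [-0.0012  0.0011 -1.    ]  delta tool [-13.5 -64.1  -1.1] rows>= 2.0
base ((548.24072265625, 364.9986877441406), 44.84562301635742) 11.08685831609344
rod 199 [549.17431898 365.41169077  58.14862153]
rod 159 [548.71083164 365.2095203   63.62693991] 68.47568941807218
```

View pics/w16.png

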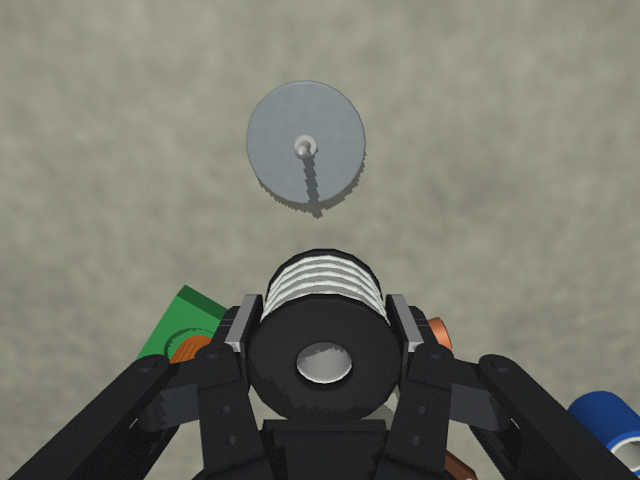

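The stand is at (306,143) and the rod tip at (304,148). Rod fit is (548.9,365.2) with the tip at 68 mm, agreeing with the fixed cameras. Moving over it.

Request:
apply_moves(commands=[{"gripper": 0.5,"delta_pos": [-7,-32,0],"delta_rot": [0,0,0]},{"gripper": 0.5,"delta_pos": [-6.5,-32,0],"delta_rot": [0,0,0]},{"gripper": 0.5,"delta_pos": [0,0,20],"delta_rot": [0,0,0]},{"gripper": 0.5,"delta_pos": [0,0,20],"delta_rot": [0,0,0]},{"gripper": 0.5,"delta_pos": [0,0,0],"delta_rot": [0,0,0]}])

```text
time_s: 23.82
ee_pos: [549.5, 361.7, 98.2]
orientation: [0.964, -0.266, -0.001, 0.002]
contact_force: [0.5, -0.2, -1.7]
gripper_width: 54.1
```

```bash
python3 -c "
from h import *
plan([549,365.2,20])"
```

```text
t 23.82 pos [549.5 361.7  98.2] yaw -30.9 tilt 0.22 w 54.1 F [ 0.5 -0.2 -1.7] q [-0.41  0.76 -0.42  1.59  0.37  0.88 -1.5 ]
tilt axes [-9.0e-04  3.7e-03 -1.0e+00]  delta tool [-2.2 -3.  78.2] rows>= 2.0
```

Request:
apply_moves(commands=[{"gripper": 0.5,"delta_pos": [-2,-3,0],"delta_rot": [0,0,0]},{"gripper": 0.5,"delta_pos": [0,0,0],"delta_rot": [0,0,0]}])

```text
time_s: 24.08
ee_pos: [550.2, 367.9, 101.1]
orientation: [0.964, -0.266, 0.0, -0.001]
contact_force: [0.1, -0.4, -1.6]
gripper_width: 54.2
```

```bash
python3 -c "
from h import *
plan([549,365.2,20])
for n,(v,u) in {'scene':(340,400),'side':(360,200)}.items():
    f=grab_frame(n);cv2.imwrite(f'pics/{n}17.png',cv2.resize(f['pixels'][v:v+120,u:u+160],None,fx=5,fy=5))"
```

```text
t 24.07 pos [550.2 367.9 101.1] yaw -30.8 tilt 0.07 w 54.2 F [ 0.1 -0.4 -1.6] q [-0.41  0.76 -0.42  1.58  0.37  0.88 -1.51]
tilt axes [ 3.0e-04 -1.1e-03 -1.0e+00]  delta tool [ 0.3  3.  81.1] rows>= 2.0
```

View pics/scene17.png

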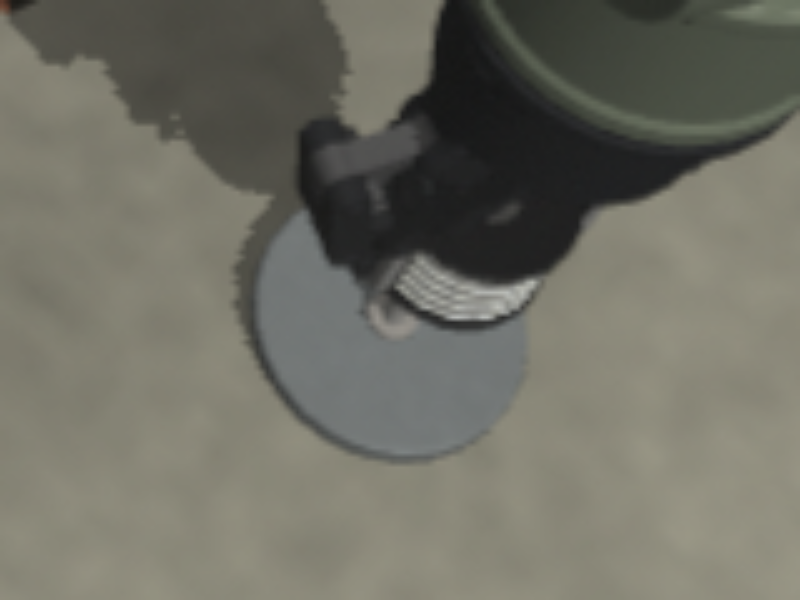

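View pics/side17.png

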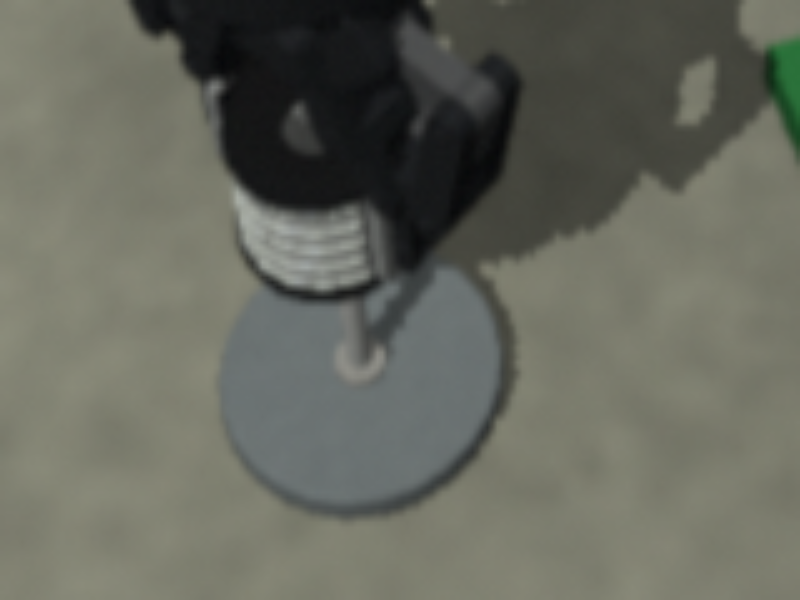

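The last reading may have been taken while the arm was still settling, so I'll wait and read the pose again.

Request:
apply_moves(commands=[{"gripper": 0.5,"delta_pos": [0,0,0],"delta_rot": [0,0,0]},{"gripper": 0.5,"delta_pos": [0,0,0],"delta_rot": [0,0,0]}])

```text
time_s: 24.42
ee_pos: [550.1, 367.5, 100.4]
orientation: [0.964, -0.266, 0.0, -0.0]
contact_force: [0.2, -0.1, -2.7]
gripper_width: 54.3
```

```bash
python3 -c "
from h import *
plan([549,365.2,20])"
```

```text
t 24.43 pos [550.1 367.5 100.4] yaw -30.8 tilt 0.01 w 54.3 F [ 0.2 -0.1 -2.7] q [-0.41  0.76 -0.42  1.58  0.37  0.88 -1.51]
tilt axes [ 1.e-04 -1.e-04 -1.e+00]  delta tool [ 0.2  2.5 80.4] rows>= 2.0
```

Request:
apply_moves(commands=[{"gripper": 0.5,"delta_pos": [0,2.5,0],"delta_rot": [0,0,0]},{"gripper": 0.5,"delta_pos": [0,0,12],"delta_rot": [0,0,0]},{"gripper": 0.5,"delta_pos": [0,0,10],"delta_rot": [0,0,0]},{"gripper": 0.5,"delta_pos": [0,0,10],"delta_rot": [0,0,0]},{"gripper": 0.5,"delta_pos": [0,0,0],"delta_rot": [0,0,0]}])

```text
time_s: 25.05
ee_pos: [548.2, 365.1, 67.1]
orientation: [0.964, -0.266, -0.001, 0.001]
contact_force: [0.2, 0.7, -2.0]
gripper_width: 54.5
```

```bash
python3 -c "
from h import *
plan([549,365.2,20])
f=grab_frame('wrist');cv2.imwrite('pics/w18.png',f['pixels'])"
```

```text
t 25.05 pos [548.2 365.1  67.1] yaw -30.8 tilt 0.09 w 54.5 F [ 0.2  0.7 -2. ] q [-0.42  0.8  -0.41  1.6   0.39  0.83 -1.52]
tilt axes [-7.0e-04  1.4e-03 -1.0e+00]  delta tool [ 0.6 -0.6 47.1] rows>= 1.0
```

View pics/w18.png

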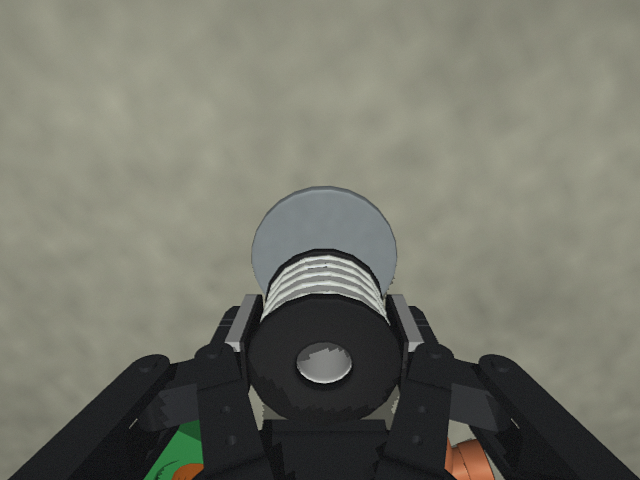

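The stand base is centred under the spool (column 324), with no contact force and the rod tip inside the hole. Continuing down.

Request:
apply_moves(commands=[{"gripper": 0.5,"delta_pos": [0,0,15],"delta_rot": [0,0,0]},{"gripper": 0.5,"delta_pos": [0,0,15],"delta_rot": [0,0,0]},{"gripper": 0.5,"delta_pos": [0,0,10],"delta_rot": [0,0,0]},{"gripper": 0.5,"delta_pos": [0,0,3],"delta_rot": [0,0,0]},{"gripper": 0.5,"delta_pos": [0,0,0],"delta_rot": [0,0,0]}])

```text
time_s: 25.72
ee_pos: [548.7, 365.4, 25.2]
orientation: [0.964, -0.266, -0.0, 0.0]
contact_force: [0.9, -0.8, -2.0]
gripper_width: 54.4
```

Request:
apply_moves(commands=[{"gripper": 0.5,"delta_pos": [0,0,1.5],"delta_rot": [0,0,0]},{"gripper": 0.5,"delta_pos": [0,0,1],"delta_rot": [0,0,0]},{"gripper": 0.5,"delta_pos": [0,0,0],"delta_rot": [0,0,0]}])

```text
time_s: 26.1
ee_pos: [548.8, 365.3, 22.9]
orientation: [0.964, -0.266, 0.0, -0.0]
contact_force: [0.6, 0.0, -1.9]
gripper_width: 54.5
```

Request:
apply_moves(commands=[{"gripper": 0.5,"delta_pos": [0,0,1.5],"delta_rot": [0,0,0]},{"gripper": 0.5,"delta_pos": [0,0,1],"delta_rot": [0,0,0]},{"gripper": 0.5,"delta_pos": [0,0,0],"delta_rot": [0,0,0]}])

```text
time_s: 26.48
ee_pos: [548.7, 365.3, 20.2]
orientation: [0.964, -0.266, -0.0, 0.0]
contact_force: [0.4, 0.5, -2.0]
gripper_width: 54.4
```

Request:
apply_moves(commands=[{"gripper": 0.5,"delta_pos": [0,0,1],"delta_rot": [0,0,0]},{"gripper": 0.5,"delta_pos": [0,0,0.5],"delta_rot": [0,0,0]},{"gripper": 0.5,"delta_pos": [0,0,0],"delta_rot": [0,0,0]}])

```text
time_s: 26.85
ee_pos: [548.8, 365.4, 19.7]
orientation: [0.964, -0.266, 0.0, -0.0]
contact_force: [-5.3, -3.3, 13.3]
gripper_width: 54.3
```

Contact at 19.7 mm with +13 N, against about 19 expected. Releasing and retreating.

Request:
apply_moves(commands=[{"gripper": 0.75,"delta_pos": [0,0,0],"delta_rot": [0,0,0]},{"gripper": 1,"delta_pos": [0,0,0],"delta_rot": [0,0,0]},{"gripper": 1,"delta_pos": [0,0,0],"delta_rot": [0,0,0]},{"gripper": 1,"delta_pos": [0,0,0],"delta_rot": [0,0,0]}])

```text
time_s: 27.35
ee_pos: [548.7, 365.3, 18.8]
orientation: [0.964, -0.266, -0.0, 0.0]
contact_force: [0.7, -0.8, 0.0]
gripper_width: 85.5
```

Request:
apply_moves(commands=[{"gripper": 1,"delta_pos": [0,0,-10],"delta_rot": [0,0,0]},{"gripper": 1,"delta_pos": [0,0,-30],"delta_rot": [0,0,0]},{"gripper": 1,"delta_pos": [0,0,-40],"delta_rot": [0,0,0]},{"gripper": 1,"delta_pos": [0,0,-40],"delta_rot": [0,0,0]},{"gripper": 1,"delta_pos": [0,0,0],"delta_rot": [0,0,0]}])

```text
time_s: 27.98
ee_pos: [550.0, 366.4, 142.7]
orientation: [0.964, -0.266, 0.002, -0.002]
contact_force: [-0.8, 0.7, -1.1]
gripper_width: 85.4
```

```bash
python3 -c "
from h import *
plan([661.2,-9,140])
s=state();f=grab_frame('wrist');cv2.imwrite('pics/w19.png',f['pixels'])
p=cloud(f,(s['ee_pos'],s['orientation'])).reshape(-1,3)
d=np.hypot(p[:,0]-549,p[:,1]-365);q=p[(d<26)&(d>14)&(p[:,2]>50)]
print('top',len(q),np.median(q[:,2]),np.linalg.lstsq(np.c_[q[:,:2]-[549,365],np.ones(len(q))],q[:,2],rcond=None)[0])"
```

```text
t 27.98 pos [550.  366.4 142.7] yaw -30.8 tilt 0.31 w 85.4 F [-0.8  0.7 -1.1] q [-0.4   0.7  -0.44  1.56  0.35  0.95 -1.49]
tilt axes [ 0.0022 -0.005  -1.    ]  delta tool [287.9 265.3   2. ] rows>= 7.0
top 9127 221.06731617343618 [  2.16817363   3.56288525 131.81418001]
```

View pics/w19.png

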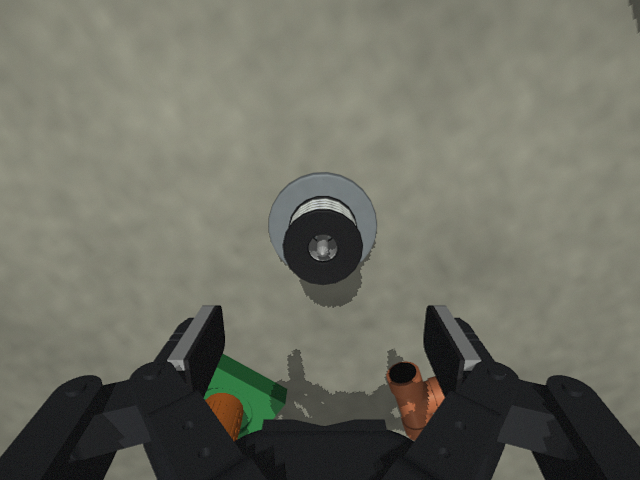

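The spool sits on the rod at (322,245) with the rod tip visible in its hole. My height statistic picked up gripper points, so it is no use; I'll recheck the height at the end. On to the tape roll.

Request:
apply_moves(commands=[{"gripper": 1,"delta_pos": [28,26,0],"delta_rot": [0,0,0]},{"gripper": 1,"delta_pos": [40,37,0],"delta_rot": [0,0,0]},{"gripper": 1,"delta_pos": [40,37,0],"delta_rot": [0,0,0]},{"gripper": 1,"delta_pos": [40,37,0],"delta_rot": [0,0,0]},{"gripper": 1,"delta_pos": [40,37,0],"delta_rot": [0,0,0]}])

```text
time_s: 28.65
ee_pos: [620.9, 117.7, 138.1]
orientation: [0.964, -0.266, -0.0, 0.0]
contact_force: [1.3, 0.9, -1.1]
gripper_width: 85.5
```

Request:
apply_moves(commands=[{"gripper": 1,"delta_pos": [40,37,0],"delta_rot": [0,0,0]},{"gripper": 1,"delta_pos": [40,36,0],"delta_rot": [0,0,0]},{"gripper": 1,"delta_pos": [20,18,0],"delta_rot": [0,0,0]},{"gripper": 1,"delta_pos": [0,0,0],"delta_rot": [0,0,0]},{"gripper": 1,"delta_pos": [0,0,0],"delta_rot": [0,0,0]}])

```text
time_s: 29.28
ee_pos: [659.7, -8.8, 138.2]
orientation: [0.964, -0.265, -0.001, -0.0]
contact_force: [0.1, 1.9, -0.1]
gripper_width: 85.3
```

```bash
python3 -c "
from h import *
s=state();f=grab_frame('wrist');cv2.imwrite('pics/w20.png',f['pixels'])
p=cloud(f,(s['ee_pos'],s['orientation'])).reshape(-1,3)
q=p[(np.hypot(p[:,0]-661,p[:,1]+9)<45)&(p[:,2]>43)&(p[:,2]<54)];c,r=cv2.minEnclosingCircle(q[:,:2].astype(np.float32));print('tape',c,r,np.median(q[:,2]))
plan([*c,6])"
```

```text
tape (660.9559936523438, -10.432202339172363) 29.060392379760742 46.790372912402454
t 29.32 pos [659.8  -8.5 138.4] yaw -30.7 tilt 0.05 w 85.5 F [-0.3  0.   0.5] q [ 0.2   0.71 -0.43  1.56  0.34  0.95 -0.88]
tilt axes [-9.e-04 -1.e-04 -1.e+00]  delta tool [  2.1   1.1 132.4] rows>= 3.0
```

View pics/w20.png

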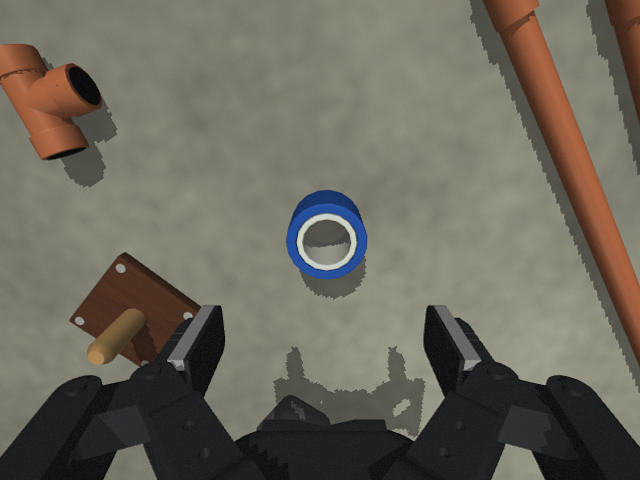

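The tape roll is centred at (327,240), and its fit of (661,-10) agrees with the fixed cameras. Descending.

Request:
apply_moves(commands=[{"gripper": 1,"delta_pos": [2,1,40],"delta_rot": [0,0,0]},{"gripper": 1,"delta_pos": [0,0,40],"delta_rot": [0,0,0]},{"gripper": 1,"delta_pos": [0,0,38],"delta_rot": [0,0,0]},{"gripper": 1,"delta_pos": [0,0,13],"delta_rot": [0,0,0]},{"gripper": 1,"delta_pos": [0,0,0],"delta_rot": [0,0,0]}])

```text
time_s: 29.95
ee_pos: [661.3, -10.9, 7.8]
orientation: [0.964, -0.265, -0.0, -0.0]
contact_force: [0.0, -0.4, 0.4]
gripper_width: 85.2
```

```bash
python3 -c "
from h import *
plan([661.1,-9.8,6])
f=grab_frame('wrist');cv2.imwrite('pics/w21.png',f['pixels'])"
```

```text
t 29.95 pos [661.3 -10.9   7.8] yaw -30.8 tilt 0.04 w 85.2 F [ 0.  -0.4  0.4] q [ 0.16  0.88 -0.37  1.61  0.43  0.74 -0.94]
tilt axes [-8.e-04  1.e-04 -1.e+00]  delta tool [-0.7 -0.8  1.8] rows>= 1.0
```

View pics/w21.png

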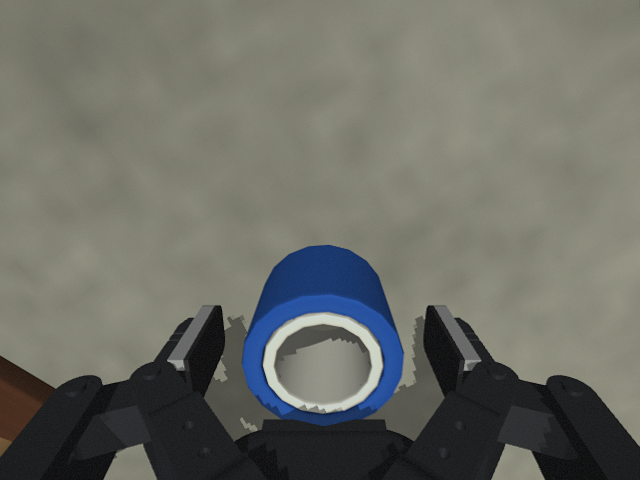

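The tape is centred at column 323. Closing and lifting.

Request:
apply_moves(commands=[{"gripper": 0.75,"delta_pos": [0,0,0],"delta_rot": [0,0,0]},{"gripper": 0.65,"delta_pos": [0,0,0],"delta_rot": [0,0,0]},{"gripper": 0.55,"delta_pos": [0,0,0],"delta_rot": [0,0,0]},{"gripper": 0.5,"delta_pos": [0,0,0],"delta_rot": [0,0,0]},{"gripper": 0.5,"delta_pos": [0,0,0],"delta_rot": [0,0,0]}], force=50)

```text
time_s: 30.62
ee_pos: [662.1, -11.7, 9.2]
orientation: [0.964, -0.266, 0.001, -0.0]
contact_force: [-3.1, -0.2, 9.7]
gripper_width: 56.1
```

Request:
apply_moves(commands=[{"gripper": 0.5,"delta_pos": [0,0,0],"delta_rot": [0,0,0]},{"gripper": 0.5,"delta_pos": [0,0,-4],"delta_rot": [0,0,0]},{"gripper": 0.5,"delta_pos": [0,0,-15],"delta_rot": [0,0,0]},{"gripper": 0.5,"delta_pos": [0,0,-30],"delta_rot": [0,0,0]},{"gripper": 0.5,"delta_pos": [0,0,-40],"delta_rot": [0,0,0]}])

```text
time_s: 31.25
ee_pos: [661.1, -11.7, 98.1]
orientation: [0.964, -0.266, -0.0, 0.0]
contact_force: [0.6, 0.2, -2.0]
gripper_width: 56.3
```

Request:
apply_moves(commands=[{"gripper": 0.5,"delta_pos": [0,0,-30],"delta_rot": [0,0,0]},{"gripper": 0.5,"delta_pos": [0,0,0],"delta_rot": [0,0,0]}])

```text
time_s: 31.5
ee_pos: [662.8, -11.6, 130.2]
orientation: [0.964, -0.266, 0.002, -0.001]
contact_force: [0.1, -0.4, -1.9]
gripper_width: 55.8
```

```bash
python3 -c "
from h import *
plan([474.2,5.4,125])
f=grab_frame('wrist');cv2.imwrite('pics/w22.png',f['pixels'])"
```

```text
t 31.5 pos [662.8 -11.6 130.2] yaw -30.8 tilt 0.26 w 55.8 F [ 0.1 -0.4 -1.9] q [ 0.2   0.72 -0.43  1.56  0.35  0.93 -0.88]
tilt axes [ 0.0038 -0.0023 -1.    ]  delta tool [-170.7   82.1    4.3] rows>= 4.0
```

View pics/w22.png

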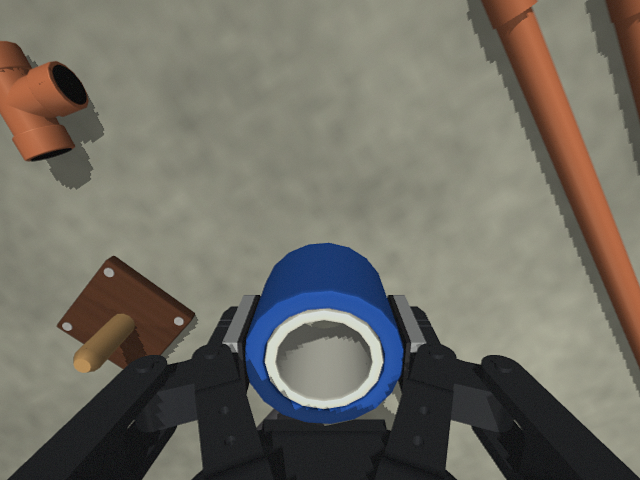

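The tape is held squarely. I'll move to a spot 60 mm past the board, where the wrist camera can see the dowel.

Request:
apply_moves(commands=[{"gripper": 0.5,"delta_pos": [-25,20,0],"delta_rot": [0,0,0]},{"gripper": 0.5,"delta_pos": [-40,35,0],"delta_rot": [0,0,0]},{"gripper": 0.5,"delta_pos": [-40,35,0],"delta_rot": [0,0,0]},{"gripper": 0.5,"delta_pos": [-40,32,0],"delta_rot": [0,0,0]},{"gripper": 0.5,"delta_pos": [-26,20,0],"delta_rot": [0,0,0]}])

```text
time_s: 32.17
ee_pos: [439.1, -46.6, 126.3]
orientation: [0.964, -0.266, -0.001, 0.0]
contact_force: [0.8, 0.1, -1.4]
gripper_width: 55.8
```

Request:
apply_moves(commands=[{"gripper": 0.5,"delta_pos": [0,0,0],"delta_rot": [0,0,0]},{"gripper": 0.5,"delta_pos": [0,0,0],"delta_rot": [0,0,0]}])

```text
time_s: 32.42
ee_pos: [442.2, -45.9, 126.7]
orientation: [0.964, -0.266, 0.0, -0.0]
contact_force: [0.8, -0.4, -1.5]
gripper_width: 55.9
```

```bash
python3 -c "
from h import *
plan([474.2,5.4,125])
s=state();f=grab_frame('wrist');cv2.imwrite('pics/w23.png',f['pixels'])
p=cloud(f,(s['ee_pos'],s['orientation'])).reshape(-1,3)
d=np.hypot(p[:,0]-474,p[:,1]-5)
q=p[(d<65)&(p[:,2]>8)&(p[:,2]<15)];print('board',cv2.minAreaRect(q[:,:2].astype(np.float32)))
q=p[(d<25)&(p[:,2]>62)&(p[:,2]<72)];print('dowel top',len(q),cv2.minEnclosingCircle(q[:,:2].astype(np.float32)),q[:,2].max())
q=p[(d<25)&(p[:,2]>20)&(p[:,2]<60)];print('dowel',len(q),circ(q[:,:2]))"
```

```text
t 32.42 pos [442.2 -45.9 126.7] yaw -30.8 tilt 0.02 w 55.9 F [ 0.8 -0.4 -1.5] q [ 0.35  0.44 -0.47  2.14  0.33  0.64 -0.89]
tilt axes [-1.e-04 -3.e-04 -1.e+00]  delta tool [  1.2 -60.5   1.7] rows>= 2.0
board ((472.77191162109375, 4.298282623291016), (83.88945770263672, 84.15869140625), 17.104684829711914)
dowel top 593 ((473.1463928222656, 4.7183051109313965), 8.442132949829102) 66.77891218755373
dowel 204 [473.07135239   4.52970858   9.5168818 ]
```

View pics/w23.png

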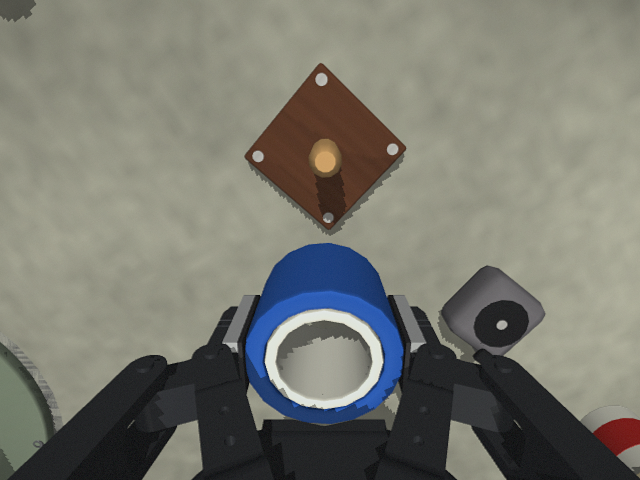

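The dowel is at (325,158) on the board, and the wrist fit (473.2,4.7) agrees with the side view's 474.9,4.2. Moving over it.

Request:
apply_moves(commands=[{"gripper": 0.5,"delta_pos": [0.4,-30,0],"delta_rot": [0,0,0]},{"gripper": 0.5,"delta_pos": [0.4,-29,0],"delta_rot": [0,0,0]},{"gripper": 0.5,"delta_pos": [0,0,20],"delta_rot": [0,0,0]},{"gripper": 0.5,"delta_pos": [0,0,10],"delta_rot": [0,0,0]},{"gripper": 0.5,"delta_pos": [0,0,0],"delta_rot": [0,0,0]}])

```text
time_s: 33.1
ee_pos: [472.4, 4.2, 96.1]
orientation: [0.964, -0.266, -0.001, 0.0]
contact_force: [0.5, -0.6, -2.0]
gripper_width: 55.5
```

Request:
apply_moves(commands=[{"gripper": 0.5,"delta_pos": [0,0,0],"delta_rot": [0,0,0]},{"gripper": 0.5,"delta_pos": [0,0,0],"delta_rot": [0,0,0]}])

```text
time_s: 33.35
ee_pos: [473.0, 4.1, 97.3]
orientation: [0.964, -0.266, 0.0, -0.0]
contact_force: [-0.2, -0.5, -1.6]
gripper_width: 55.7
```

```bash
python3 -c "
from h import *
plan([473.6,4.8,20])"
```

```text
t 33.35 pos [473.    4.1  97.3] yaw -30.9 tilt 0.04 w 55.7 F [-0.2 -0.5 -1.6] q [ 0.2   0.52 -0.44  2.09  0.38  0.61 -1.04]
tilt axes [ 7.e-04 -4.e-04 -1.e+00]  delta tool [ 0.1 -0.9 77.3] rows>= 2.0
```

Aligned within 1 mm, with 7 mm of clearance. Lowering.

Request:
apply_moves(commands=[{"gripper": 0.5,"delta_pos": [0,0,12],"delta_rot": [0,0,0]},{"gripper": 0.5,"delta_pos": [0,0,10],"delta_rot": [0,0,0]},{"gripper": 0.5,"delta_pos": [0,0,10],"delta_rot": [0,0,0]},{"gripper": 0.5,"delta_pos": [0,0,0],"delta_rot": [0,0,0]}])

```text
time_s: 33.85
ee_pos: [472.2, 4.4, 63.9]
orientation: [0.964, -0.266, -0.001, 0.0]
contact_force: [0.5, 0.8, -0.8]
gripper_width: 55.8
```

```bash
python3 -c "
from h import *
plan([473.6,4.8,20])
f=grab_frame('wrist');cv2.imwrite('pics/w24.png',f['pixels'])"
```

```text
t 33.85 pos [472.2   4.4  63.9] yaw -30.8 tilt 0.09 w 55.8 F [ 0.5  0.8 -0.8] q [ 0.17  0.58 -0.4   2.1   0.43  0.53 -1.08]
tilt axes [-1.4e-03  8.0e-04 -1.0e+00]  delta tool [ 1.  -1.1 43.9] rows>= 1.0
```

View pics/w24.png

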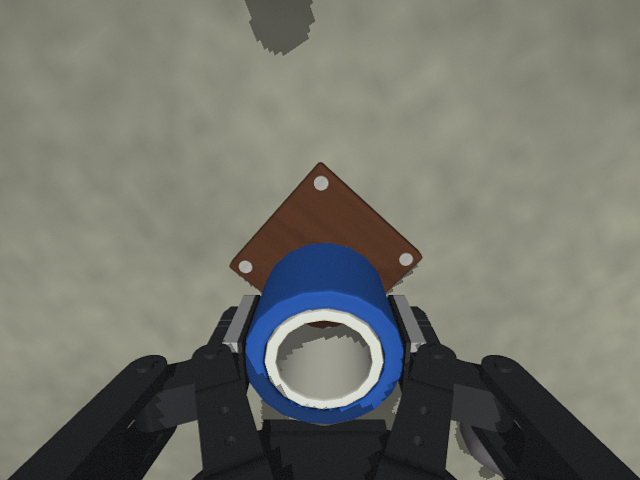

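The board is centred under the tape (corner at column 320) and there is no contact force. Continuing.

Request:
apply_moves(commands=[{"gripper": 0.5,"delta_pos": [0.5,0,12],"delta_rot": [0,0,0]},{"gripper": 0.5,"delta_pos": [0,0,12],"delta_rot": [0,0,0]},{"gripper": 0.5,"delta_pos": [0,0,10],"delta_rot": [0,0,0]},{"gripper": 0.5,"delta_pos": [0,0,4],"delta_rot": [0,0,0]},{"gripper": 0.5,"delta_pos": [0,0,0],"delta_rot": [0,0,0]}])

```text
time_s: 34.52
ee_pos: [473.0, 4.1, 26.5]
orientation: [0.964, -0.266, -0.0, 0.0]
contact_force: [0.1, -0.3, -1.7]
gripper_width: 55.9
```

Request:
apply_moves(commands=[{"gripper": 0.5,"delta_pos": [0,0,1.5],"delta_rot": [0,0,0]},{"gripper": 0.5,"delta_pos": [0,0,1],"delta_rot": [0,0,0]},{"gripper": 0.5,"delta_pos": [0,0,0],"delta_rot": [0,0,0]}])

```text
time_s: 34.9
ee_pos: [473.3, 3.9, 24.4]
orientation: [0.964, -0.266, 0.0, -0.0]
contact_force: [-0.6, -0.3, -1.3]
gripper_width: 55.9
```

Request:
apply_moves(commands=[{"gripper": 0.5,"delta_pos": [0,0,1.5],"delta_rot": [0,0,0]},{"gripper": 0.5,"delta_pos": [0,0,1],"delta_rot": [0,0,0]},{"gripper": 0.5,"delta_pos": [0,0,0],"delta_rot": [0,0,0]}])

```text
time_s: 35.28
ee_pos: [473.2, 4.0, 21.7]
orientation: [0.964, -0.266, -0.0, 0.0]
contact_force: [0.1, 0.4, -1.8]
gripper_width: 55.9
```

Request:
apply_moves(commands=[{"gripper": 0.5,"delta_pos": [0,0,0.7],"delta_rot": [0,0,0]},{"gripper": 0.5,"delta_pos": [0,0,0.5],"delta_rot": [0,0,0]},{"gripper": 0.5,"delta_pos": [0,0,0],"delta_rot": [0,0,0]}])

```text
time_s: 35.65
ee_pos: [473.2, 4.0, 21.1]
orientation: [0.964, -0.266, 0.0, 0.0]
contact_force: [-5.9, 0.7, 15.8]
gripper_width: 55.7
```

Seated at 21.1 mm, against 21.2 expected. Releasing and retreating.

Request:
apply_moves(commands=[{"gripper": 0.75,"delta_pos": [0,0,0],"delta_rot": [0,0,0]},{"gripper": 1,"delta_pos": [0,0,0],"delta_rot": [0,0,0]},{"gripper": 1,"delta_pos": [0,0,0],"delta_rot": [0,0,0]},{"gripper": 1,"delta_pos": [0,0,0],"delta_rot": [0,0,0]}])

```text
time_s: 36.15
ee_pos: [473.2, 4.0, 20.5]
orientation: [0.964, -0.266, -0.0, 0.0]
contact_force: [0.2, 0.7, -0.3]
gripper_width: 85.5
```

Request:
apply_moves(commands=[{"gripper": 1,"delta_pos": [0,0,-10],"delta_rot": [0,0,0]},{"gripper": 1,"delta_pos": [0,0,-30],"delta_rot": [0,0,0]},{"gripper": 1,"delta_pos": [0,0,-40],"delta_rot": [0,0,0]},{"gripper": 1,"delta_pos": [0,0,-40],"delta_rot": [0,0,0]},{"gripper": 1,"delta_pos": [0,0,-40],"delta_rot": [0,0,0]}])

```text
time_s: 36.78
ee_pos: [472.9, 4.0, 182.6]
orientation: [0.964, -0.266, 0.0, -0.0]
contact_force: [-0.2, -0.2, -1.1]
gripper_width: 85.5
```

Request:
apply_moves(commands=[{"gripper": 1,"delta_pos": [0,30,-40],"delta_rot": [0,0,0]},{"gripper": 1,"delta_pos": [0,30,-30],"delta_rot": [0,0,0]},{"gripper": 1,"delta_pos": [0,0,0],"delta_rot": [0,0,0]},{"gripper": 1,"delta_pos": [0,0,0],"delta_rot": [0,0,0]}])

```text
time_s: 37.28
ee_pos: [442.4, -47.3, 250.7]
orientation: [0.964, -0.266, 0.0, -0.0]
contact_force: [0.2, -0.2, -0.3]
gripper_width: 85.3
```

```bash
python3 - <<'E'
from h import *
plan([474,5,200])
s=state();f=grab_frame('wrist');cv2.imwrite('pics/w25.png',f['pixels'])
fs=grab_frame('scene');fd=grab_frame('side');cv2.imwrite('pics/scene25.png',fs['pixels']);cv2.imwrite('pics/side25.png',fd['pixels'])
for nm,W,b in(('scene',cloud(fs),1.5),('side',cloud(fd),-1.6),('wrist',cloud(f,(s['ee_pos'],s['orientation'])),-1)):
    p=W.reshape(-1,3);print(nm)
    for n,c,r0,r1,h in(('reamer',(371,258),0,22,70),('lid',(575.3,-368),0,30,72),('spool',(549,365),12,26,60),('tape',(473.4,4.8),18,27,60)):
        d=np.hypot(p[:,0]-c[0],p[:,1]-c[1]);q=p[(d<r1)&(d>r0)&(abs(p[:,2]-h)<9)]
        q=q[q[:,2]>np.percentile(q[:,2],95)-5] if len(q) else q
        if len(q)>30: print(n,len(q),'med top',np.median(q[:,2]).round(1),'exp',h+b,'grad',np.linalg.lstsq(np.c_[q[:,:2]-c,np.ones(len(q))],q[:,2],rcond=None)[0][:2].round(3))
    for n,c,z in(('meas',(525,-172),31),('tee',(543,173),8)):
        d=np.hypot(p[:,0]-c[0],p[:,1]-c[1]);q=p[(d<(45 if n=='meas' else 60))&(p[:,2]>z+(b+1 if n=='meas' else 0))&(p[:,2]<40)]
        if len(q)>30:print(n,cv2.minAreaRect(q[:,:2].astype(np.float32)))
E
```

```text
t 37.27 pos [442.4 -47.3 250.7] yaw -30.8 tilt 0.01 w 85.3 F [ 0.2 -0.2 -0.3] q [ 0.44  0.25 -0.55  2.01  0.16  0.93 -0.73]
tilt axes [ 2.e-04 -1.e-04 -1.e+00]  delta tool [  0.4 -61.1  50.7] rows>= 2.0
scene
reamer 318 med top 71.5 exp 71.5 grad [0.003 0.002]
lid 464 med top 73.5 exp 73.5 grad [ 0.007 -0.001]
spool 614 med top 60.9 exp 61.5 grad [ 0.004 -0.004]
tape 259 med top 61.1 exp 61.5 grad [ 0.    -0.007]
meas ((521.5662231445312, -173.93934631347656), (65.55561828613281, 51.628936767578125), 17.81569480895996)
tee ((544.2765502929688, 171.53402709960938), (71.75074005126953, 53.871646881103516), 77.65221405029297)
side
reamer 385 med top 68.4 exp 68.4 grad [ 0.004 -0.007]
lid 191 med top 70.7 exp 70.4 grad [ 0.014 -0.001]
spool 656 med top 58.2 exp 58.4 grad [ 0.003 -0.001]
tape 192 med top 58.0 exp 58.4 grad [0.004 0.001]
meas ((523.8529663085938, -172.00155639648438), (64.14308166503906, 50.28590393066406), 17.383298873901367)
tee ((545.351806640625, 171.88499450683594), (73.73550415039062, 53.341304779052734), 77.9166488647461)
wrist
lid 488 med top 70.7 exp 71 grad [0.005 0.006]
tape 1543 med top 58.9 exp 59 grad [0.001 0.002]
meas ((520.822509765625, -174.62603759765625), (63.48848342895508, 51.836883544921875), 18.76420783996582)
```

View pics/scene25.png

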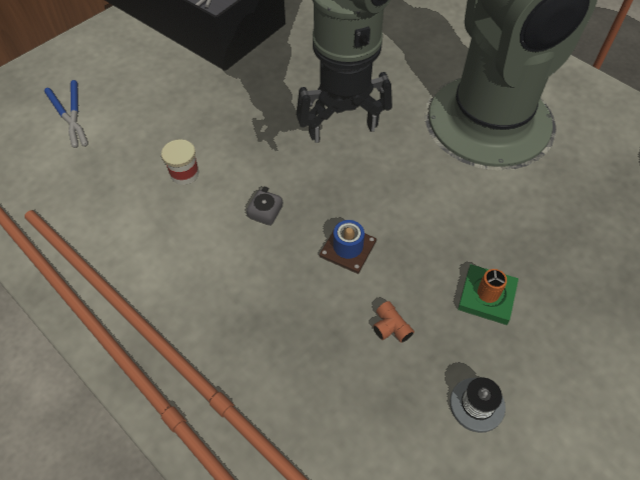

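View pics/side25.png

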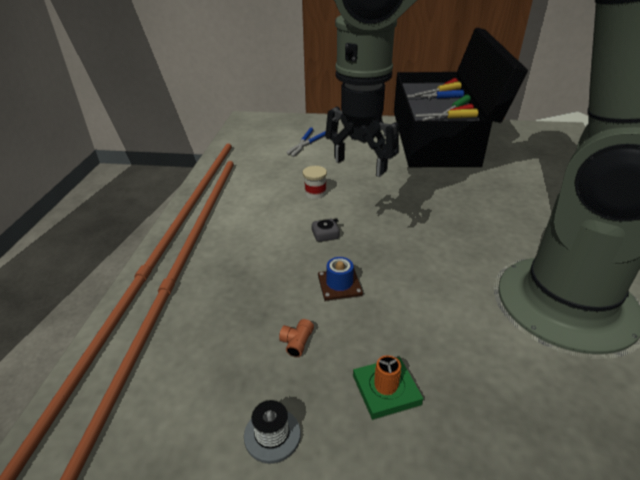

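View pics/w25.png

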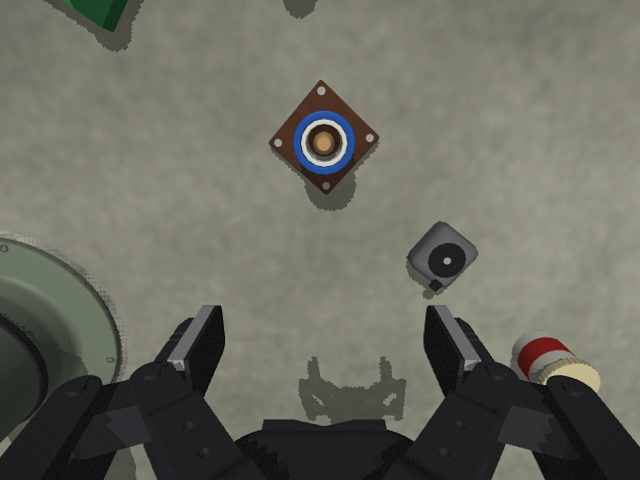

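All four pieces are seated. In the scene view the lid is on the pot at (180,152), the tape on the dowel at (349,238), the reamer in the block at (493,287) and the spool on the rod at (484,397). The tops match their expected heights within 1 mm and are level. The tape measure and tee are where they were. Handing in.

```bash
python3 -c "
from cell import *
print(sign_off())"
```

```text
the job is handed in; nothing more can be done
None
```

The job is done and handed in at about 37 s. The pieces went in the order asked: reamer into the green block's recess, lid onto the flux pot, spool down onto the steel rod's base, and tape roll down onto the dowel board.

**Seating:** In the last camera check, all four tops were within 0.6 mm of their expected heights, after allowing for each camera's height bias. All four stood level and nothing toppled. The wrist camera could not see the reamer or spool in that check, so those two rest on the fixed cameras.

**Left in place:** The tape measure and tee measured within about 1 mm of their starting positions. The tape measure's fitted angle came out up to about 4° different from the first look. I put that down to its rounded corners, because the gripper stayed well clear of it and no unexpected contact force showed.

**Forces:** The highest contact force in the readings was about 21 N.

**Problems along the way:**
- Two move calls were refused for missing keys and moved nothing.
- One mid-job height reading of the spool picked up gripper points, so I discarded it and measured again at the end.

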